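Load the power modules into the sloping test rack in order

ROBOT

A 6-joint arm with a two-finger parallel gripper is mounted at the origin on the work surface. World frame = base frame: x ahead of the robot, y to its left, z up, the work surface at z = 0. Lengths are in m, angles in rad, forces in N, time in s.
With the tool pointing down it reaches from about 0.225 to 0.875 m from the base axis. Payload 3.4 kg.
Tool frame: the origin (TCP) lies at the very end of the fingers, on their centre line; the grasp point (between the pads) lies 19 mm behind it; z points along the fingers, x is the direction in which the jaws open and shut, and the axes are right-handed (so a half turn about z gives the same grasp; the last joint's range is limited). The gripper opens to 85 mm and grips with 20 to 120 N. Pads are 22 mm wide; open, the fingers measure 114 mm over their backs; the gripper's body (76 mm by 85 mm) begins 54 mm behind the grasp point. The pads swing forward as they close: fully open they stand 13 mm farther back than shut.
Start: joints at [-1.226, 0.276, 1.505, -0, 1.361, -0.121], TCP at [0.258, -0.514, 0.231] pointing down, gripper open.
Joint ranges: [-2.89, 2.89], [-0.75, 2.08], [0.22, 2.7], [-1.18, 4.32], [0.11, 2.71], [-2.7, 2.7]. Speed limits (rad/s): [2.57, 2.57, 3.14, 3.14, 3.14, 3.14].

INTERFACE

Orientations are given as a unit quaternion [w, x, y, z].
In Python, from rig import manip gives the robot as it stands.
- The arm moves only by the tool send_rows, never from a script. Its argument "increments" is a list of rows, each a list of 5 numbers: the opening, from 0 (shut) to 1 (fully open), then the shift along the tool's x, y, z in m, then the turn about the tool's z in rad. A call has 1 to 8 rows; each row shifts and turns the commanded pose from where the row before left it, along the tool's axes as they then stand; what a row does not reach is not made up. A row lasts 1/8 s, in which the tool goes at most 62.5 mm and 10.7 degrees, less where a joint would pass 70% of its speed; a pose out of reach is approached as far as the arm can. A call is refused whole if a number of a shift passes 0.0625 or a number of a turn 0.188, either way. A call with a gripper value outside its range is refused whole. The fingers move at their own pace and stop on an object; "squeeze" is the grip in N (left out, the last holds). Time passes only in rows, so rows that do not move let the fingers close. It gives the time, the measured TCP pose, the force and the opening at its end, in the units of the state.
- manip.get_state(): the state, without advancing time (a new reading comes with each control period).
- manip.get_image(name): name is "scene" or "top"; returns the picture (400x640x3 uint8, red, green, blue); there is no depth.
- manip.calibration(name): a dict with "fx", "fy", "cx", "cy" (pixels), "distortion" ([k1, k2, p1, p2, k3] as OpenCV has them; the pictures are not rectified), "camera_from_world" (4x4, takes a point from world to camera coordinates). Camera axes: x right, y up, looking along -z (the intrinsics and any distortion apply to the point x, -y, -z); pixel columns grow to the right and rows downward; lengths in m; the calibration is good to about 2 mm. A picture is of the moment at which its call begins. calibration takes no time and is no camera call.
- manip.sign_off(): hands the job in, once; it reports no verdict.
The state is a dict: "clock": time; "qpos": joint angles; "qd": joint speeds; "effort": joint torques, N m; "position": TCP position; "ee_rot": TCP orientation; "contact_force": force on the tool from outside, world axes, zero at the start; "moment": the same for the moment, N m; "width": finger opening in m.
Only numpy, scipy, OpenCV 4.12 (cv2) and the standard library are available. Lean on these libraries where they do the work, as an engineer would, in place of code of your own. Each camera call takes 0.05 s, during which the arm holds its last target.

TASK

Load the three aluminium power modules into the sloping test rack one after another, in this order: first the shortest into pocket 1 (one dot), then the middle one into pocket 2, last the tallest into pocket 4; pocket 3 is blanked off. Push each one firmly but slowly, without ramming it, past its sprung contact until it is felt to be fully home on the pocket's floor, then let go. Do not disturb the other things on the bench.

Things in the scene. Friction and masses are not known exactly. Their poses are not given: they have to be found in the camera images.
- rack: Fixed test rack: aluminium base plate 170 x 300 x 10 mm, origin at the centre of its underside, y along the row of pockets; carries the grey pocket block. Four pockets, 62 mm apart, numbered by 1 to 4 small black raised dots on the block's upper edge; seen from the robot, pocket 1 is leftmost. Pocket 3 is closed by a black blank standing 8 mm proud.
- block: Grey pocket block on the rack, 110 (x) x 285 (y) x 65 mm (z). Origin: centre of its top face, 91 mm above the bench. z: the axis of all pockets, out of the mouths; it leans 0.4 rad from vertical towards the robot, so modules go in slanting down and away. x: up the slope (away from the robot); y: along the row towards pocket 1 (pocket centres at y = 93, 31, -31, -93 mm).
- pocket1 (a point): Centre of the mouth of pocket 1 (one dot), in the block's top face; axes as block. Each free pocket is 49 (x) x 29 mm (y) and 50 mm deep, flat floor, 3 mm chamfer at the mouth: a module has 1.5 mm play on each side.
- pocket2 (a point): Centre of the mouth of pocket 2 (two dots), axes as block. In the -y wall of each free pocket, 20 mm below the mouth, a sprung brass pad stands about 4 mm into the pocket; it presses the module on the other wall and holds it, so it does not drop home: from 12 mm deep on it must be pushed with some 3 to 12 N down to the floor.
- pocket4 (a point): Centre of the mouth of pocket 4 (four dots), axes as block. Ramming a module against a pocket's floor (a peak over 110 N) damages it: cover the last 15 mm slowly, 20 mm/s or less, and stop as the force rises.
- floor1: Steel plate that is the floor of pocket 1, 49 x 29 x 5 mm, fixed. Origin: centre of its upper face, 50 mm below the pocket's mouth along its axis.
- floor2: Steel plate that is the floor of pocket 2, 49 x 29 x 5 mm, fixed. Origin: centre of its upper face, 50 mm below the pocket's mouth along its axis.
- floor4: Steel plate that is the floor of pocket 4, 49 x 29 x 5 mm, fixed. Origin: centre of its upper face, 50 mm below the pocket's mouth along its axis.
- short_module: The shortest power module: loose aluminium box 46 (x) x 26 (y) x 95 mm (z), 0.2 to 0.4 kg, black top edge, brass band at the foot, dark fins on its broad faces; upright on the bench at the start. Origin: centre of its underside, z up to its top. Goes in foot first, 46 mm side along the block's x, either way round. Best gripped over the 46 mm near the top; 45 mm stand out when home.
- middle_module: The middle-sized power module: loose aluminium box 46 (x) x 26 (y) x 120 mm (z), 0.2 to 0.4 kg, black top edge, brass band at the foot, dark fins on its broad faces; upright on the bench at the start. Origin: centre of its underside, z up to its top. Goes in foot first, 46 mm side along the block's x, either way round. Best gripped over the 46 mm near the top; 70 mm stand out when home.
- tall_module: The tallest power module: loose aluminium box 46 (x) x 26 (y) x 145 mm (z), 0.2 to 0.4 kg, black top edge, brass band at the foot, dark fins on its broad faces; upright on the bench at the start. Origin: centre of its underside, z up to its top. Goes in foot first, 46 mm side along the block's x, either way round. Best gripped over the 46 mm near the top; 95 mm stand out when home.
- reel: bystander: solder reel, 54 mm across, 40 mm high; origin at the centre of its underside
- spray: bystander: white spray can, 52 mm across, 150 mm high; origin at the centre of its underside
- jar: bystander: amber jar, 48 mm across, 45 mm high; origin at the centre of its underside
- driver: bystander: screwdriver lying on the bench; origin on its underside
- cup: bystander: white mug, 68 mm across, 85 mm high; origin at the centre of its underside
- heatsink: bystander: small finned heat sink, 44 x 44 x 28 mm; origin at the centre of its underside

How it is judged:
On the way, in this order (a step that is already met when the one before it is completed fails the run):
1. the shortest module stands home in pocket 1 and is let go (z of short_module in the frame of pocket1 below -0.047 m and distance between short_module and floor1 below 0.007 m and angle between the z axis of short_module and the z axis of pocket1, either way round below 0.1 rad and contact force between the fingers and short_module below 0.1 N), for 0.2 s.
2. the middle-sized module stands home in pocket 2 and is let go (z of middle_module in the frame of pocket2 below -0.047 m and distance between middle_module and floor2 below 0.007 m and angle between the z axis of middle_module and the z axis of pocket2, either way round below 0.1 rad and contact force between the fingers and middle_module below 0.1 N), for 0.2 s.
3. the tallest module stands home in pocket 4 and is let go (z of tall_module in the frame of pocket4 below -0.047 m and distance between tall_module and floor4 below 0.007 m and angle between the z axis of tall_module and the z axis of pocket4, either way round below 0.1 rad and contact force between the fingers and tall_module below 0.1 N), for 0.2 s.
At the end, for the whole second after the job is handed in: The shortest module stands in pocket 1, the middle one in pocket 2 and the tallest in pocket 4, each within 3 mm of the pocket's floor, centred within 7 mm and in line with the pocket within 0.1 rad, and all at rest (z of short_module in the frame of pocket1 below -0.047 m and distance between short_module and floor1 below 0.007 m and angle between the z axis of short_module and the z axis of pocket1, either way round below 0.1 rad and linear speed of each of short_module, middle_module, tall_module below 0.01 m/s and angular speed of each of short_module, middle_module, tall_module below 0.1 rad/s and z of middle_module in the frame of pocket2 below -0.047 m and distance between middle_module and floor2 below 0.007 m and angle between the z axis of middle_module and the z axis of pocket2, either way round below 0.1 rad and z of tall_module in the frame of pocket4 below -0.047 m and distance between tall_module and floor4 below 0.007 m and angle between the z axis of tall_module and the z axis of pocket4, either way round below 0.1 rad); the robot touches nothing.
It fails at once if a module is rammed against its pocket's floor (over 110 N) (contact force between short_module and floor1 above 110 N or contact force between middle_module and floor2 above 110 N or contact force between tall_module and floor4 above 110 N).
It fails at once if a bystander is moved by more than 30 mm (distance of any of reel, spray, jar, driver, cup, heatsink from where it was at the start of the episode above 0.03 m).
It also fails if it takes over 72 s, if anything falls off the work surface, if the arm or the gripper's body presses on something with over 40 N, if the wrist force passes 120 N, or if a joint passes its speed limit or range.

## Working session

There is one attempt and no reset: what is moved stays moved. The work goes in short steps, Python scripts to look and compute and a tool call to move; the robot and the scene stay as the last step left them, time stands still between calls to the robot, and variables do not carry over. Pictures are saved under pics/ and viewed, and the job is handed in when it is done.

Besides the shell and the picture viewer there is one more tool, called after "Request:" as name(argument=value, ...) on one line, values as JSON. send_rows: Moves the arm, as the interface text tells. Its arguments: {"type":"object","properties":{"increments":{"type":"array","items":{"type":"array","items":{"type":"number"}}},"squeeze":{"type":"number"}},"required":["increments"]}

```bash
ls; mkdir -p pics; python3 - <<'E'
from rig import manip
import cv2
print(manip.get_state())
for n in("scene","top"):
    im=manip.get_image(n); cv2.imwrite(f"pics/{n}0.png",im[:,:,::-1]); print(n,manip.calibration(n))
E
```

```text
pics
{'clock': 0.0, 'qpos': array([-1.22596355e+00,  2.76594889e-01,  1.50618138e+00, -6.86649312e-06,
        1.36066430e+00, -1.20975236e-01]), 'qd': array([-1.05885425e-03,  8.40615301e-05, -7.92750063e-06,  1.60219808e-04,
        1.98259493e-03,  5.86053508e-04]), 'effort': array([-2.66082010e-03, -4.16777444e+01, -2.45810223e+01, -3.89056540e-04,
        1.10517890e-02, -2.57092395e-06]), 'position': array([ 0.25807991, -0.51322347,  0.23042053]), 'ee_rot': array([-5.73648284e-04,  8.51218222e-01, -5.24811094e-01, -7.24314961e-04]), 'contact_force': array([ 0.31484566,  0.56528806, -0.49797155]), 'moment': array([-0.06674835, -0.00548771,  0.06796105]), 'width': 0.08581414954559641}
scene {'fx': 464.2457000576909, 'fy': 464.2457000576909, 'cx': 324.63900809098396, 'cy': 197.66416855397367, 'distortion': array([-0.03639357,  0.        ,  0.        ,  0.        ,  0.        ]), 'camera_from_world': array([[ 8.61393224e-01,  5.07938577e-01,  3.39273222e-04,
        -4.50995352e-01],
       [-2.93761834e-01,  4.97634113e-01,  8.16127609e-01,
         1.35518759e-01],
       [ 4.14373863e-01, -7.03106458e-01,  5.77871621e-01,
        -1.68364349e+00],
       [ 0.00000000e+00,  0.00000000e+00,  0.00000000e+00,
         1.00000000e+00]])}
top {'fx': 454.34463861991486, 'fy': 454.34463861991486, 'cx': 316.3548254849855, 'cy': 201.4629963912243, 'distortion': array([-0.02263312,  0.        ,  0.        ,  0.        ,  0.        ]), 'camera_from_world': array([[-0.01910905, -0.99968719, -0.01613609, -0.00236808],
       [ 0.99422686, -0.02070404,  0.10528196, -0.55271756],
       [-0.10558311, -0.01403109,  0.99431149, -1.3818264 ],
       [ 0.        ,  0.        ,  0.        ,  1.        ]])}
```

View pics/scene0.png

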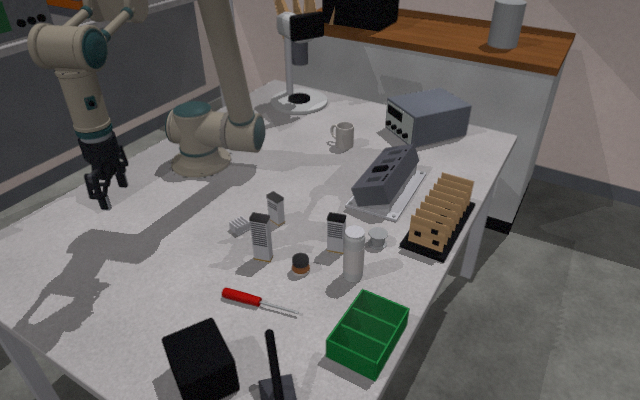

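View pics/top0.png

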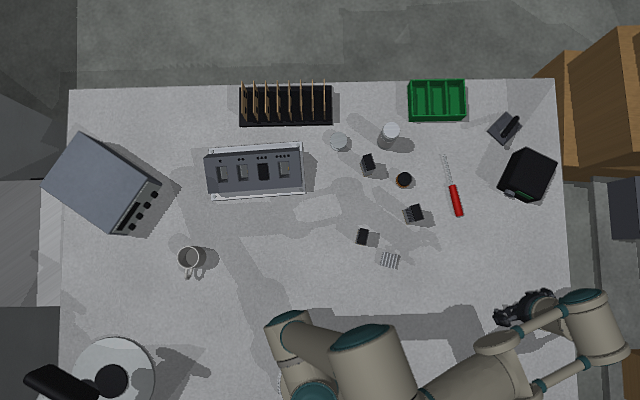

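```bash
cat > h.py <<'E'
import numpy as np,cv2
from rig import manip
C={n:manip.calibration(n) for n in("scene","top")}
def ray(n,u,v):
    c=C[n];K=np.array([[c['fx'],0,c['cx']],[0,c['fy'],c['cy']],[0,0,1]])
    p=cv2.undistortPoints(np.array([[[u,v]]],float),K,c['distortion'])[0,0]
    M=c['camera_from_world'];R=M[:3,:3];o=-R.T@M[:3,3]
    return o,R.T@np.array([p[0],-p[1],-1.])
def plane(n,u,v,z):
    o,d=ray(n,u,v);return o+d*(z-o[2])/d[2]
def proj(n,P):
    c=C[n];K=np.array([[c['fx'],0,c['cx']],[0,c['fy'],c['cy']],[0,0,1]])
    M=c['camera_from_world'];q=np.atleast_2d(P)@M[:3,:3].T+M[:3,3]
    q=q*[1,-1,-1]
    return cv2.projectPoints(q.reshape(-1,1,3),np.zeros(3),np.zeros(3),K,c['distortion'])[0][:,0]
def tri(a,b):
    (o1,d1),(o2,d2)=ray('scene',*a),ray('top',*b)
    t=np.linalg.lstsq(np.c_[d1,-d2],o2-o1,rcond=None)[0]
    p,q=o1+d1*t[0],o2+d2*t[1];return (p+q)/2,np.linalg.norm(p-q)
def zoom(n,box,k,name,im=None):
    im=manip.get_image(n) if im is None else im
    x,y,w,h=box
    cv2.imwrite(name,cv2.resize(im[y:y+h,x:x+w,::-1],None,fx=k,fy=k,interpolation=cv2.INTER_CUBIC))
E
python3 - <<'E'
from h import *
t=cv2.imread('pics/top0.png')[:,:,::-1];s=cv2.imread('pics/scene0.png')[:,:,::-1]
zoom('top',(195,130,120,75),6,'pics/a.png',t)
zoom('top',(340,140,100,100),6,'pics/b.png',t)
zoom('scene',(225,180,130,90),6,'pics/c.png',s)
zoom('scene',(340,135,100,90),6,'pics/d.png',s)
E
```

```text
(no output)
```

View pics/a.png

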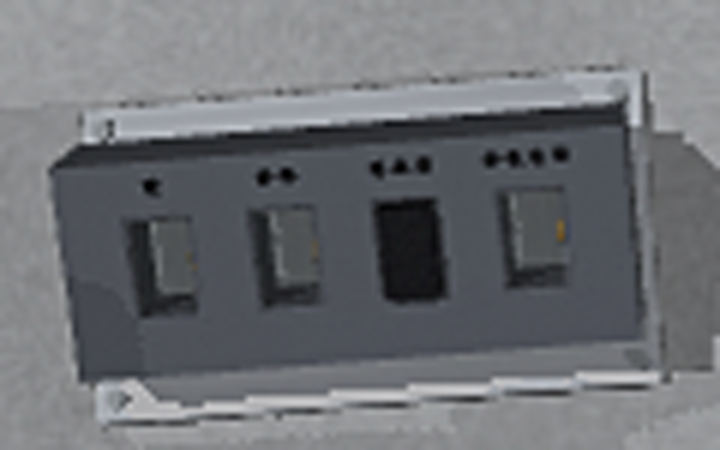

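View pics/b.png

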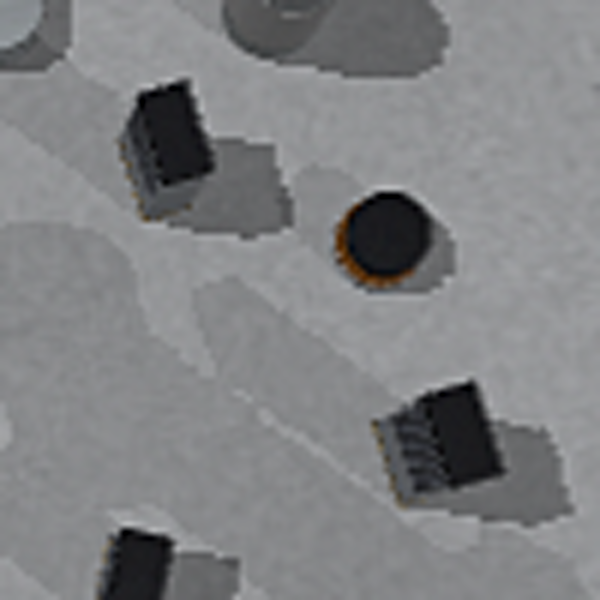

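View pics/c.png

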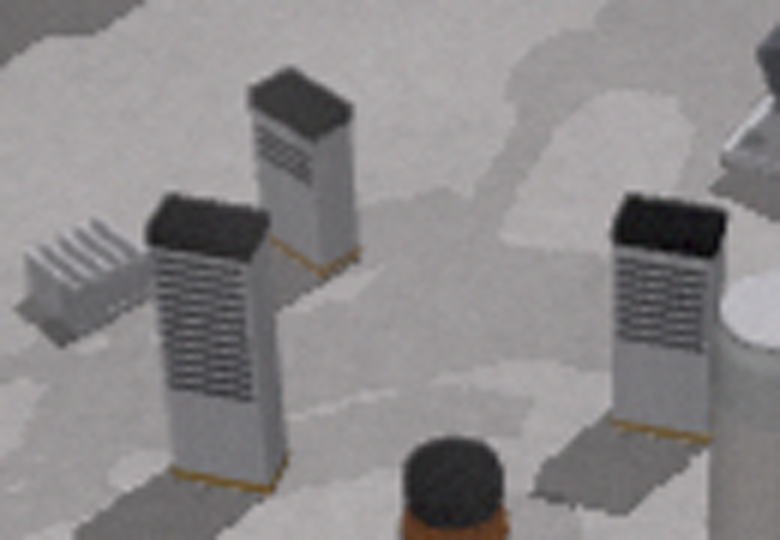

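View pics/d.png

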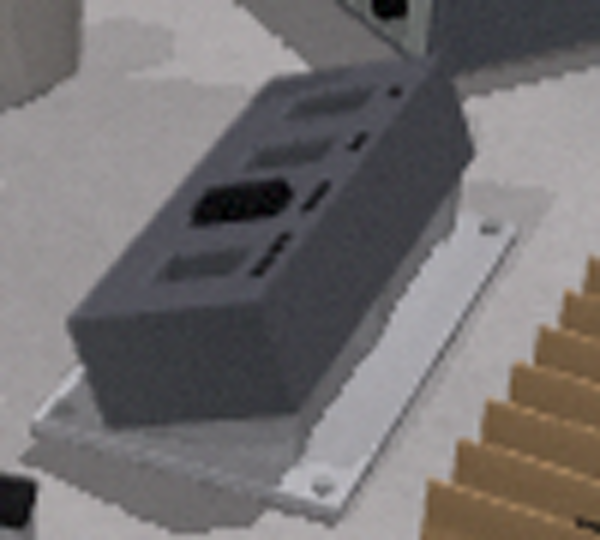

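```bash
python3 - <<'E'
from h import *
f=lambda x,y:((x+.5)/6-.5+195,(y+.5)/6-.5+130)
hi=.091+.055*np.sin(.4);lo=.091-.055*np.sin(.4)
P=[plane('top',*f(50,172),hi),plane('top',*f(628,122),hi),plane('top',*f(643,338),lo),plane('top',*f(80,382),lo)]
P=np.array(P);print(P.round(4))
print('sides',[np.linalg.norm(P[i]-P[i-1]).round(4) for i in range(4)],'c',P.mean(0).round(4))
y=(P[0]+P[3]-P[1]-P[2]);print('yaw',np.arctan2(-y[0],y[1]))
# same corners scene
g=lambda x,y:((x+.5)/6-.5+340,(y+.5)/6-.5+135)
Q=[tri(g(432,57),f(50,172)),tri(g(265,300),f(628,122)),tri(g(70,322),f(643,338))]
for q in Q: print(q)
t=cv2.imread('pics/top0.png');s=cv2.imread('pics/scene0.png')
for n,im,seeds in(('top',t,{'short':(362,236,.095),'mid':(368,158,.120),'tall':(417,210,.145)}),('scene',s,{'short':(275,196,.095),'mid':(336,217,.120),'tall':(260,217,.145)})):
  m=(im.max(2)<(52 if n=='top' else 75)).astype('uint8')
  k,L,st,_=cv2.connectedComponentsWithStats(m,connectivity=4)
  for nm,(u,v,z) in seeds.items():
    l=L[v,u];print(n,nm,l,st[l])
    if l==0: print(im[v,u]);continue
    ys,xs=np.nonzero(L==l)
    cc=cv2.findContours((L==l).astype('uint8'),0,2)[0][0][:,0]
    W=np.array([plane(n,a,b,z)[:2] for a,b in zip(xs,ys)])
    r=cv2.minAreaRect((W*1000).astype('float32'));print('  mean',W.mean(0).round(4),'rect',np.round(r[0],1),np.round(r[1],1),r[2])
E
```

```text
[[0.6797 0.3196 0.1124]
 [0.6982 0.0331 0.1124]
 [0.5965 0.0294 0.0696]
 [0.5802 0.3149 0.0696]]
sides [np.float64(0.1084), np.float64(0.2871), np.float64(0.1103), np.float64(0.286)] c [0.6386 0.1742 0.091 ]
yaw 0.06074965608639327
(array([0.67880962, 0.32006903, 0.10575617]), np.float64(0.005001304959358583))
(array([0.70056764, 0.03438553, 0.11137702]), np.float64(0.004888577981398244))
(array([0.5983534 , 0.0303299 , 0.06584526]), np.float64(0.0030171517571320953))
top short 129 [357 228  12  17 140]
  mean [ 0.4405 -0.1469] rect [ 440.7 -146.8] [26.  45.5] 75.85406494140625
top mid 76 [362 154  14  17 148]
  mean [ 0.656  -0.1688] rect [ 655.5 -166.6] [46.9 32. ] 18.444507598876953
top tall 120 [410 204  14  17 147]
  mean [ 0.5041 -0.2979] rect [ 503.8 -297.6] [44.7 26.2] 16.123811721801758
scene short 280 [267 192  16  11 106]
  mean [ 0.4511 -0.1591] rect [ 450.7 -159.2] [30.1 51.2] 73.81234741210938
scene mid 301 [327 213  19  10 148]
  mean [ 0.665  -0.1806] rect [ 664.9 -180.5] [47.4 35.1] 17.2052001953125
scene tall 300 [250 213  20  11 152]
  mean [ 0.514  -0.3086] rect [ 513.7 -308.5] [48.4 32.9] 16.01050567626953
```

```bash
cat >> h.py <<'E'
YAW=.060; BC=np.array([.6386,.1742,.091])
cy,sy,ct,st=np.cos(YAW),np.sin(YAW),np.cos(.4),np.sin(.4)
RB=np.array([[ct*cy,-sy,-st*cy],[ct*sy,cy,-st*sy],[st,0,ct]])
def blk(p): return BC+RB@np.array(p)
PY={1:.093,2:.031,3:-.031,4:-.093}
E
python3 - <<'E'
from h import *
print('spray top',plane('top',390,130,.15),'jar',plane('top',404,178,.045), 'reel',plane('top',340,140,.04))
for n,box in(('top',(195,130,120,75)),('scene',(340,135,100,90))):
    im=cv2.imread(f'pics/{n}0.png');x,y,w,h=box
    Z=cv2.resize(im[y:y+h,x:x+w],None,fx=6,fy=6,interpolation=cv2.INTER_CUBIC)
    def poly(pts,c):
        q=proj(n,np.array([blk(p) for p in pts]));q=(q-[x,y]+.5)*6-.5
        cv2.polylines(Z,[q.round().astype('int32')],True,c,1)
    poly([(a*.055,b*.1425,0) for a,b in((1,1),(1,-1),(-1,-1),(-1,1))],(0,255,0))
    for k in(1,2,4): poly([(a*.0245,PY[k]+b*.0145,0) for a,b in((1,1),(1,-1),(-1,-1),(-1,1))],(0,0,255))
    poly([(a*.0245,PY[3]+b*.0145,.008) for a,b in((1,1),(1,-1),(-1,-1),(-1,1))],(0,255,255))
    poly([(.055,.1425,-.065),(.055,-.1425,-.065),(.055,-.1425,0),(.055,.1425,0)],(255,0,0))
    cv2.imwrite(f'pics/ov_{n}.png',Z)
E
```

```text
spray top [ 0.74236483 -0.23127749  0.15      ] jar [ 0.6179239  -0.28497897  0.045     ] reel [ 0.74299031 -0.09113474  0.04      ]
```

View pics/ov_top.png

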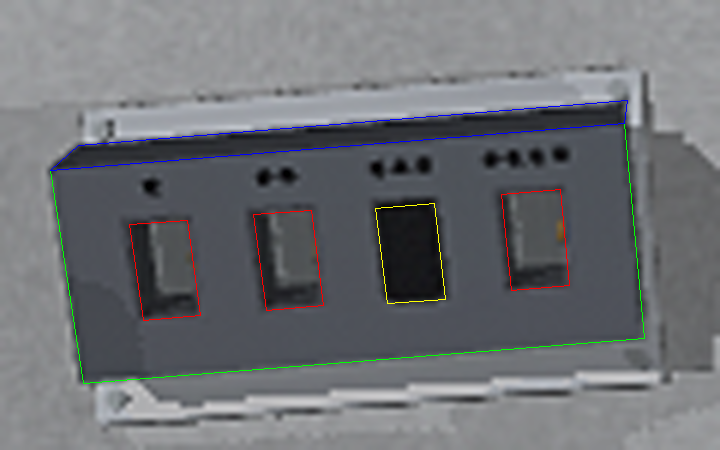

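View pics/ov_scene.png

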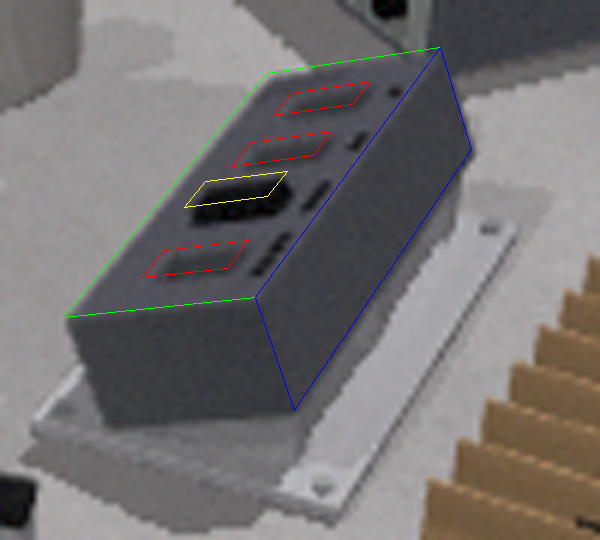

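```bash
cat >> h.py <<'E'
from scipy.spatial.transform import Rotation as Ro
def toolR(s=None):
    s=s or manip.get_state();q=s['ee_rot'];return Ro.from_quat([q[1],q[2],q[3],q[0]]).as_matrix()
def go(target,yaw=None):
    s=manip.get_state();R=toolR(s);d=R.T@(np.array(target)-s['position'])
    y=np.arctan2(R[1,0],R[0,0])
    print('t',s['clock'],'pos',s['position'].round(4),'yaw',round(y,4),'tilt',R[:,2].round(3),'F',s['contact_force'].round(1),'w',round(s['width'],4))
    print(' tool shift',d.round(4), 'n>=',np.ceil(np.linalg.norm(d)/.06))
    if yaw is not None:
        t=-(yaw-y); t=(t+np.pi)%(2*np.pi)-np.pi; print(' turn',round(t,4))
        c,sn=np.cos(yaw),np.sin(yaw);Rn=np.array([[c,sn,0],[sn,-c,0],[0,0,-1]])
        print(' shift after turn',(Rn.T@(np.array(target)-s['position'])).round(4))
E
python3 - <<'E'
from h import *
go([.4405,-.147,.17],np.deg2rad(-104.2))
E
```

```text
t 0.1 pos [ 0.2581 -0.5133  0.2305] yaw -1.105 tilt [-0.001  0.002 -1.   ] F [-0.1 -0.4  0.2] w 0.0858
 tool shift [-0.2453 -0.3275  0.061 ] n>= 7.0
 turn 0.7137
 shift after turn [-0.3999 -0.087   0.0605]
```

Request:
send_rows(increments=[[1, -0.031, -0.041, 0, 0], [1, -0.031, -0.041, 0.007, 0], [1, -0.031, -0.041, 0.009, 0], [1, -0.031, -0.041, 0.009, 0], [1, -0.031, -0.041, 0.009, 0], [1, -0.031, -0.041, 0.009, 0], [1, -0.031, -0.041, 0.009, 0], [1, -0.028, -0.041, 0.009, 0]], squeeze=20)

```text
clock: 1.1
position: [0.4415, -0.1458, 0.1698]
ee_rot: [0.0, 0.851, -0.525, -0.0]
contact_force: [0.5, -0.6, -0.8]
width: 0.0852
```

Request:
send_rows(increments=[[0.9, 0, 0, 0, 0.178], [0.8, 0, 0, 0, 0.178], [0.8, 0, 0, 0, 0.178], [0.8, 0, 0, 0, 0.18], [0.8, 0, 0, 0, 0]])

```text
clock: 1.72
position: [0.441, -0.1474, 0.17]
ee_rot: [-0.0, -0.615, 0.789, 0.0]
contact_force: [-0.4, -0.6, -0.3]
width: 0.0686
```

```bash
python3 - <<'E'
from h import *
go([.4405,-.147,.063],np.deg2rad(-104.2))
zoom('top',(300,150,130,100),6,'pics/e.png')
s=manip.get_state(); print(proj('top',s['position']))
E
```

```text
t 1.725 pos [ 0.441  -0.1474  0.17  ] yaw -1.8168 tilt [-0.001  0.    -1.   ] F [-0.4 -0.6 -0.3] w 0.0686
 tool shift [-0.0002  0.0005  0.107 ] n>= 2.0
 turn 0.0018
 shift after turn [-0.0002  0.0006  0.107 ]
[[364.71259269 235.14135574]]
```

View pics/e.png

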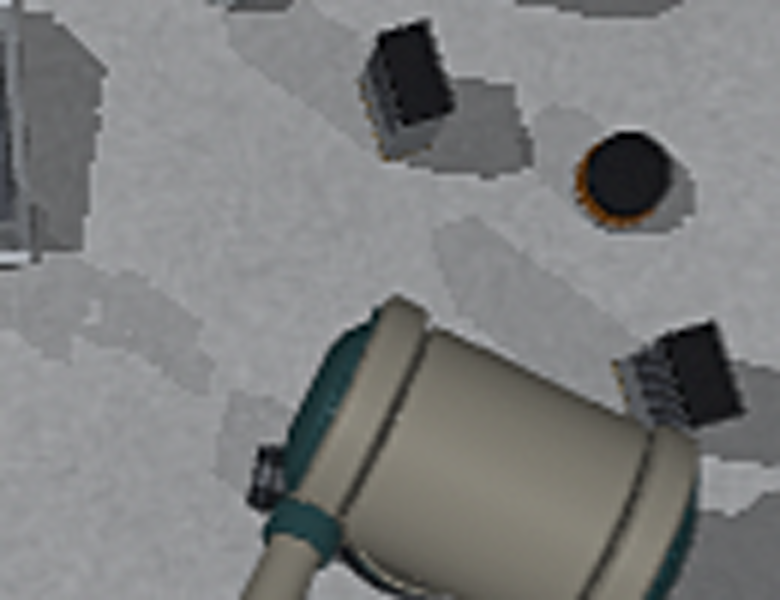

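Request:
send_rows(increments=[[0.8, 0, 0, 0.05, 0], [0.8, 0, 0, 0.04, 0], [0.8, 0, 0, 0.017, 0], [0.2, 0, 0, 0, 0], [0.2, 0, 0, 0, 0], [0.2, 0, 0, 0, 0], [0.2, 0, 0, 0, 0], [0.2, 0, 0, 0, 0]], squeeze=25)

```text
clock: 2.78
position: [0.4421, -0.1481, 0.0642]
ee_rot: [0.0, -0.614, 0.789, -0.001]
contact_force: [0.6, -0.1, 5.9]
width: 0.0257
```

```bash
python3 - <<'E'
from h import *
go([.4405,-.147,.20],np.deg2rad(-86.56))
zoom('scene',(200,140,130,100),6,'pics/f.png')
E
```

```text
t 2.775 pos [ 0.4421 -0.1481  0.0642] yaw -1.8187 tilt [ 0.002 -0.001 -1.   ] F [ 0.6 -0.1  5.9] w 0.0257
 tool shift [-0.0005  0.0015 -0.1358] n>= 3.0
 turn -0.3079
 shift after turn [-0.0012  0.0016 -0.1358]
```

View pics/f.png

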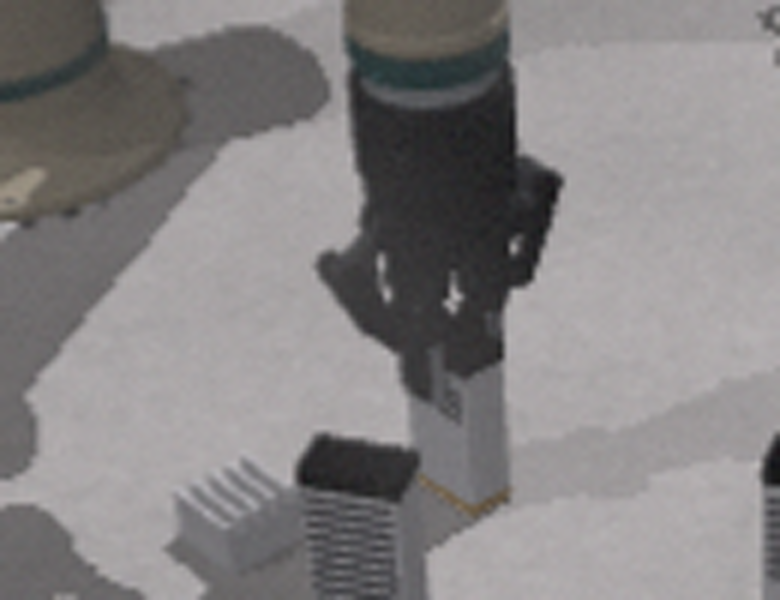

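```bash
python3 - <<'E'
from h import *
r=blk([.055,.093,0]);print('ridge',r)
X=np.array([cy,sy,0])
st_=r+X*.037+[0,0,.044-.019]; print('start',st_,'end',r+X*.0064+[0,0,.025])
st_[2]=.215
go(st_,np.deg2rad(-86.56))
E
```

```text
ridge [0.68359054 0.27007033 0.11241801]
start [0.72052396 0.272289   0.13741801] end [0.68997903 0.2704541  0.13741801]
t 2.825 pos [ 0.4422 -0.1481  0.0642] yaw -1.8188 tilt [ 0.002 -0.001 -1.   ] F [-0.4 -0.4  5.7] w 0.0257
 tool shift [-0.4758 -0.167  -0.1507] n>= 9.0
 turn -0.308
 shift after turn [-0.403  -0.3031 -0.1508]
```

Request:
send_rows(increments=[[0.1, 0, 0, -0.03, 0], [0.1, 0, 0, -0.05, 0], [0.1, 0, 0, -0.05, -0.1], [0.1, 0, 0, -0.02, -0.104], [0.1, 0, 0, 0, -0.104], [0.1, 0, 0, 0, 0]], squeeze=30)

```text
clock: 3.58
position: [0.4405, -0.1471, 0.2129]
ee_rot: [0.0, 0.728, -0.686, -0.001]
contact_force: [-0.1, -0.5, -2.4]
width: 0.0258
```

Request:
send_rows(increments=[[0.1, -0.03, -0.022, 0, 0], [0.1, -0.045, -0.034, 0, 0], [0.1, -0.045, -0.034, 0, 0], [0.1, -0.045, -0.034, 0, 0], [0.1, -0.045, -0.034, 0, 0], [0.1, -0.045, -0.034, 0, 0], [0.1, -0.045, -0.034, 0, 0], [0.1, -0.045, -0.034, 0, 0]])

```text
clock: 4.58
position: [0.6803, 0.2139, 0.2116]
ee_rot: [0.001, 0.727, -0.686, -0.001]
contact_force: [0.7, -0.9, -2.7]
width: 0.0256
```

```bash
python3 - <<'E'
from h import *
go([.7205,.2723,.215],np.deg2rad(-86.56))
E
```

```text
t 4.575 pos [0.6803 0.2139 0.2116] yaw -1.5128 tilt [-0.003 -0.001 -1.   ] F [ 0.7 -0.9 -2.7] w 0.0256
 tool shift [-0.056  -0.0435 -0.0036] n>= 2.0
 turn -0.002
 shift after turn [-0.0559 -0.0436 -0.0034]
```

Request:
send_rows(increments=[[0.1, -0.03, -0.024, -0.002, 0], [0.1, -0.026, -0.02, 0, 0], [0.1, 0, 0, 0.03, 0], [0.1, 0, 0, 0.03, 0], [0.1, 0, 0, 0.017, 0], [0.1, 0, 0, 0, 0], [0.1, 0, 0, 0, 0]], squeeze=20)

```text
clock: 5.45
position: [0.7206, 0.2707, 0.1385]
ee_rot: [0.0, 0.728, -0.686, -0.0]
contact_force: [1.4, 0.6, -1.9]
width: 0.0253
```

```bash
python3 - <<'E'
from h import *
go([.7205,.2723,.1374],np.deg2rad(-86.56))
zoom('scene',(330,60,110,90),6,'pics/g.png')
E
```

```text
t 5.45 pos [0.7206 0.2707 0.1385] yaw -1.5117 tilt [-0.001 -0.    -1.   ] F [ 1.4  0.6 -1.9] w 0.0253
 tool shift [-0.0016  0.0001  0.0011] n>= 1.0
 turn -0.001
 shift after turn [-0.0016  0.0001  0.0011]
```

View pics/g.png

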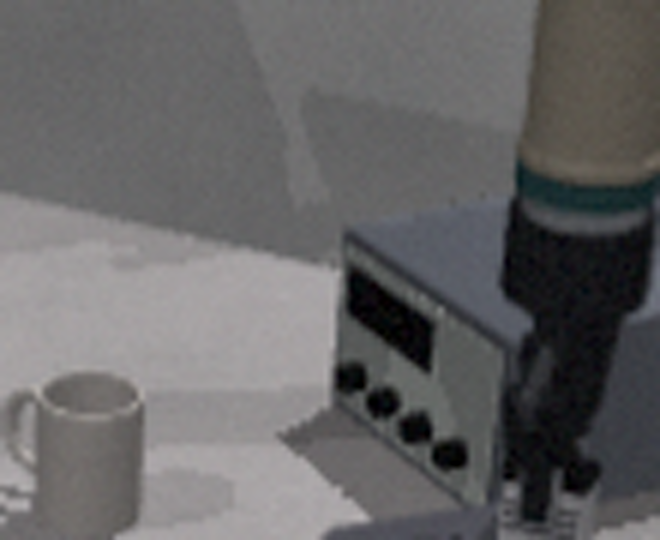

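Request:
send_rows(increments=[[0.1, 0, 0.004, 0, 0], [0.1, 0, 0.004, 0, 0], [0.1, 0, 0.003, 0, 0]])

```text
clock: 5.88
position: [0.7109, 0.2703, 0.1401]
ee_rot: [-0.002, 0.728, -0.686, 0.001]
contact_force: [4.8, -0.0, 2.4]
width: 0.0255
```

Request:
send_rows(increments=[[0.1, 0, 0.002, 0, 0], [0.1, 0, 0.002, 0, 0], [0.1, 0, 0.002, 0, 0]])

```text
clock: 6.25
position: [0.7038, 0.27, 0.1386]
ee_rot: [-0.0, 0.728, -0.686, 0.0]
contact_force: [3.9, -0.1, 3.1]
width: 0.0254
```

Request:
send_rows(increments=[[0.1, 0, 0.002, 0, 0], [0.1, 0, 0.002, 0, 0]])

```text
clock: 6.5
position: [0.6995, 0.2698, 0.138]
ee_rot: [0.0, 0.728, -0.686, -0.0]
contact_force: [4.0, -1.1, 3.1]
width: 0.025
```

Request:
send_rows(increments=[[0.1, 0, 0.002, 0, 0], [0.1, 0, 0.002, 0, 0]])

```text
clock: 6.75
position: [0.6954, 0.2695, 0.1378]
ee_rot: [0.0, 0.728, -0.686, -0.0]
contact_force: [4.3, 0.2, 1.0]
width: 0.0258
```

Request:
send_rows(increments=[[0.1, 0, 0.002, 0, 0], [0.1, 0, 0.002, 0, 0]])

```text
clock: 7.0
position: [0.6913, 0.2692, 0.1375]
ee_rot: [0.001, 0.728, -0.686, -0.0]
contact_force: [3.7, 0.3, -2.0]
width: 0.0254
```

Request:
send_rows(increments=[[0.1, 0, 0.001, 0, 0], [0.1, 0, 0.001, 0, 0]])

```text
clock: 7.25
position: [0.6896, 0.269, 0.1376]
ee_rot: [0.0, 0.728, -0.686, -0.0]
contact_force: [4.1, 0.3, -3.0]
width: 0.0253
```

Request:
send_rows(increments=[[0.1, 0, 0.001, 0, 0], [0.1, 0, 0.001, 0, 0]])

```text
clock: 7.5
position: [0.6878, 0.2688, 0.1382]
ee_rot: [0.0, 0.728, -0.686, 0.0]
contact_force: [5.0, -0.3, -2.1]
width: 0.0255
```

```bash
python3 - <<'E'
from h import *
go([.7205,.2723,.1374],np.deg2rad(-86.56))
zoom('scene',(360,80,130,90),6,'pics/i.png')
E
```

```text
t 7.5 pos [0.6878 0.2688 0.1382] yaw -1.511 tilt [ 0. -0. -1.] F [ 5.  -0.3 -2.1] w 0.0255
 tool shift [-0.0016 -0.0328  0.0008] n>= 1.0
 turn -0.0003
 shift after turn [-0.0016 -0.0328  0.0008]
```

View pics/i.png

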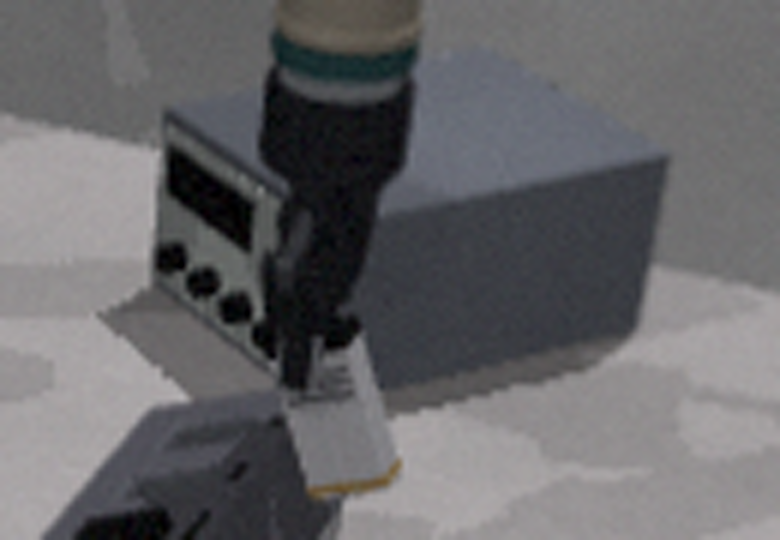

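Request:
send_rows(increments=[[0.1, 0, 0.001, 0, 0], [0.1, 0, 0.001, 0, 0]])

```text
clock: 7.8
position: [0.687, 0.2687, 0.1385]
ee_rot: [-0.001, 0.728, -0.686, 0.001]
contact_force: [7.4, 1.1, -3.6]
width: 0.0256
```

Request:
send_rows(increments=[[0.1, 0, 0.001, 0, 0], [0.1, 0, 0.001, 0, 0]])

```text
clock: 8.05
position: [0.6855, 0.2686, 0.1388]
ee_rot: [-0.001, 0.728, -0.686, 0.001]
contact_force: [6.9, 0.3, -3.5]
width: 0.0253
```

```bash
python3 - <<'E'
from h import *
s=manip.get_state();p=s['position'];g=p+[0,0,.019]
im=manip.get_image('scene')
x,y,w,h=360,80,130,90
Z=cv2.resize(im[y:y+h,x:x+w,::-1],None,fx=6,fy=6,interpolation=cv2.INTER_CUBIC)
# draw box model of module w/ tilt .4 at grip
f=g-RB[:,2]*.083
for pts,c in(([(-.023,-.013,0),(.023,-.013,0),(.023,-.013,.095),(-.023,-.013,.095)],(0,0,255)),([(.055-.078,0,0)],(0,255,0))):
    q=proj('scene',np.array([f+RB@np.array(a) for a in pts]));q=(q-[x,y]+.5)*6-.5
    cv2.polylines(Z,[q.round().astype('int32')],True,c,1)
q=proj('scene',np.array([blk([.055,.1425,0]),blk([.055,-.1425,0]),blk([.055,-.1425,-.065]),blk([.055,.1425,-.065])]));q=(q-[x,y]+.5)*6-.5
cv2.polylines(Z,[q.round().astype('int32')],True,(255,0,0),1)
cv2.imwrite('pics/j.png',Z)
go([.7205,.2723,.1374])
print('grip in block frame',RB.T@(g-BC), 'expected x .078')
E
```

```text
t 8.1 pos [0.6854 0.2686 0.1388] yaw -1.5112 tilt [ 0.004  0.    -1.   ] F [ 7.4  1.4 -3. ] w 0.0258
 tool shift [-0.0016 -0.0352  0.0016] n>= 1.0
grip in block frame [0.07437209 0.09144473 0.0410585 ] expected x .078
```

View pics/j.png

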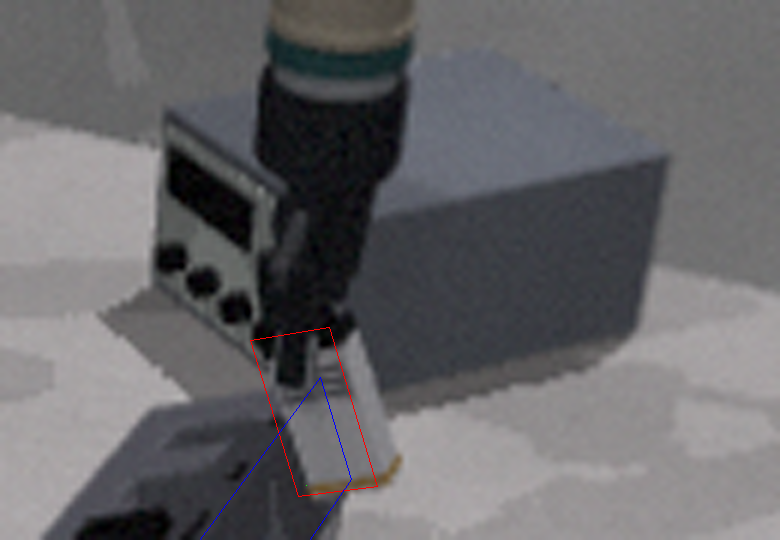

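```bash
python3 - <<'E'
from h import *
zoom('scene',(396,128,40,40),16,'pics/k.png')
P=manip.get_state()['position']
for th in(.3,.4): 
  d=np.array([-np.sin(th)*cy,-np.sin(th)*sy,np.cos(th)]);q=proj('scene',np.array([P,P-d*.06]));v=q[1]-q[0];print(th,v[0]/v[1])
E
```

```text
0.3 0.2006978814812052
0.4 0.3065287149060237
```

View pics/k.png

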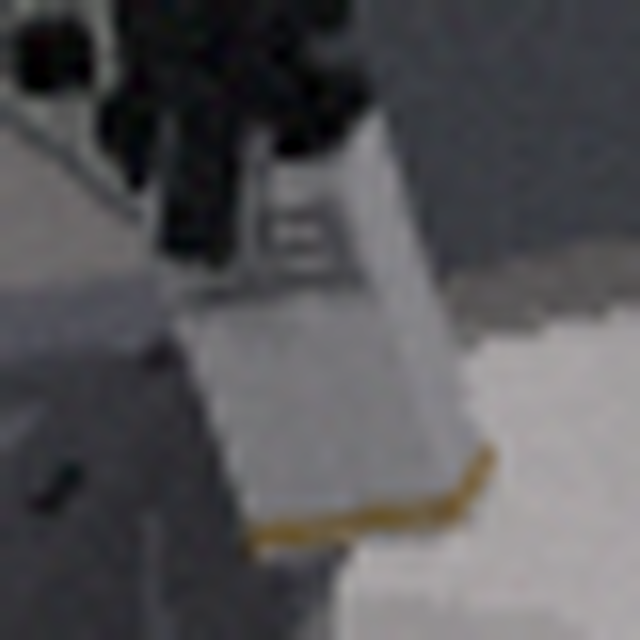

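Request:
send_rows(increments=[[0.1, 0, 0.004, -0.01, 0], [0.1, 0, 0.008, -0.02, 0], [0.1, 0, 0.009, -0.02, 0], [0.1, 0, 0.018, 0.008, 0], [0.1, -0.0005, 0.018, 0.008, 0], [0.1, -0.001, 0.019, 0.008, 0], [0.1, 0, 0.018, 0.007, 0], [0.1, 0, 0, 0, 0]], squeeze=30)

```text
clock: 9.15
position: [0.5861, 0.2642, 0.157]
ee_rot: [0.003, 0.728, -0.685, -0.002]
contact_force: [0.4, 0.2, -3.4]
width: 0.0254
```

```bash
cat >> h.py <<'E'
def fb(s=.083):
    st_=manip.get_state();g=st_['position']+[0,0,.019];b=RB.T@(g-BC)
    print('t',st_['clock'],'grip block',b.round(4),'foot z',round(b[2]-s,4),'F block',(RB.T@st_['contact_force']).round(1),'w',round(st_['width'],4))
E
python3 - <<'E'
from h import *
go([.7205,.2723,.1374],np.deg2rad(-86.56));fb()
zoom('scene',(376,118,60,50),13,'pics/l.png')
E
```

```text
t 9.15 pos [0.5861 0.2642 0.157 ] yaw -1.5101 tilt [-0.006 -0.001 -1.   ] F [ 0.4  0.2 -3.4] w 0.0254
 tool shift [ 1.000e-04 -1.348e-01  1.880e-02] n>= 3.0
 turn 0.0006
 shift after turn [-0.     -0.1347  0.0196]
t 9.15 grip block [-0.0102  0.093   0.0966] foot z 0.0136 F block [-0.9  0.2 -3.3] w 0.0254
```

View pics/l.png

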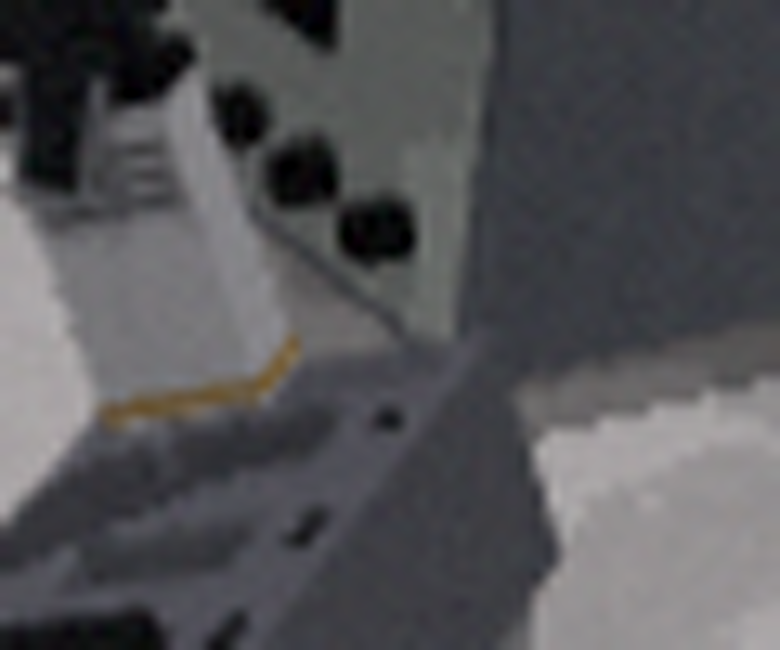

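Request:
send_rows(increments=[[0.1, 0, -0.0045, -0.002, 0], [0.1, 0, 0, 0, 0]])

```text
clock: 9.45
position: [0.5958, 0.2649, 0.1599]
ee_rot: [-0.001, 0.728, -0.686, 0.0]
contact_force: [-0.8, -0.5, -2.2]
width: 0.0256
```

```bash
python3 - <<'E'
from h import *
fb()
E
```

```text
t 9.45 grip block [-0.0001  0.0931  0.0954] foot z 0.0124 F block [-1.6 -0.5 -1.7] w 0.0256
```

Request:
send_rows(increments=[[0.1, 0, 0, 0, 0], [0.1, 0, 0, 0, 0]])

```text
clock: 9.7
position: [0.5945, 0.2648, 0.1591]
ee_rot: [0.0, 0.728, -0.686, -0.0]
contact_force: [-0.1, -0.3, -2.9]
width: 0.0257
```

```bash
python3 - <<'E'
from h import *
fb()
E
```

```text
t 9.7 grip block [-0.0016  0.0931  0.0953] foot z 0.0123 F block [-1.2 -0.3 -2.7] w 0.0257
```

Request:
send_rows(increments=[[0.1, 0, 0.002, 0.001, 0], [0.1, 0, -0.0016, 0.0037, 0], [0.1, 0, -0.0016, 0.0037, 0], [0.1, 0, -0.0016, 0.0037, 0], [0.1, 0, 0, 0, 0]])

```text
clock: 10.32
position: [0.5973, 0.265, 0.1469]
ee_rot: [0.0, 0.728, -0.686, -0.0]
contact_force: [-0.7, 0.3, -1.6]
width: 0.026
```

```bash
python3 - <<'E'
from h import *
fb()
E
```

```text
t 10.325 grip block [-0.0038  0.0931  0.0829] foot z -0.0001 F block [-1.2  0.3 -1.2] w 0.026
```

Request:
send_rows(increments=[[0.1, 0, -0.0008, 0.0018, 0], [0.1, 0, -0.0008, 0.0018, 0], [0.1, 0, -0.0008, 0.0018, 0], [0.1, 0, 0, 0, 0]])

```text
clock: 10.82
position: [0.599, 0.2651, 0.1415]
ee_rot: [0.0, 0.728, -0.686, -0.0]
contact_force: [-1.3, -0.1, -2.2]
width: 0.0257
```

```bash
python3 - <<'E'
from h import *
fb()
zoom('scene',(376,118,60,50),13,'pics/m.png')
E
```

```text
t 10.825 grip block [-0.0043  0.0931  0.0773] foot z -0.0057 F block [-2.1 -0.  -1.6] w 0.0257
```

View pics/m.png

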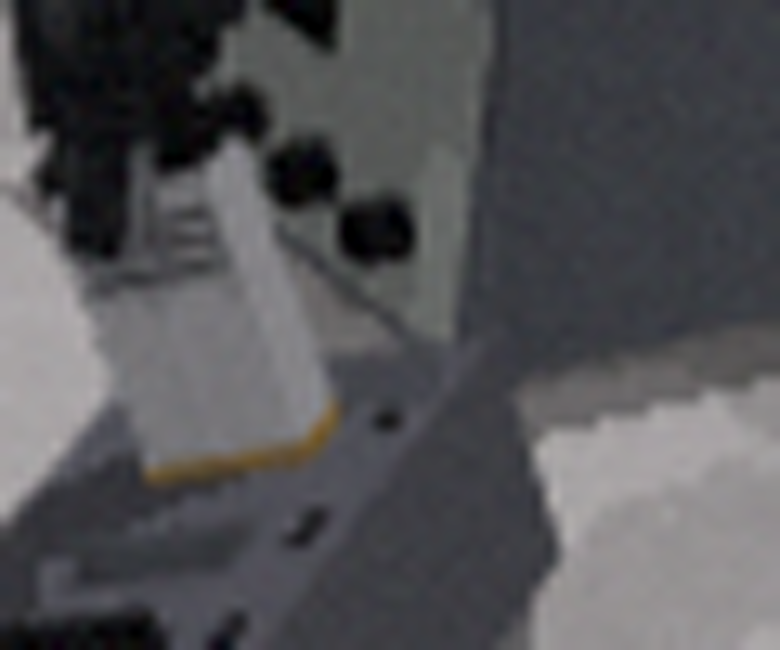

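Request:
send_rows(increments=[[0.1, 0, -0.0008, 0.0018, 0], [0.1, 0, -0.0008, 0.0018, 0], [0.1, 0, -0.0008, 0.0018, 0], [0.1, 0, 0, 0, 0]])

```text
clock: 11.38
position: [0.6017, 0.2652, 0.1357]
ee_rot: [0.001, 0.728, -0.686, -0.0]
contact_force: [-2.0, 0.6, -3.5]
width: 0.0258
```

```bash
python3 - <<'E'
from h import *
fb()
zoom('scene',(376,118,60,50),13,'pics/n.png')
E
```

```text
t 11.375 grip block [-0.0041  0.093   0.0709] foot z -0.0121 F block [-3.2  0.8 -2.5] w 0.0258
```

View pics/n.png

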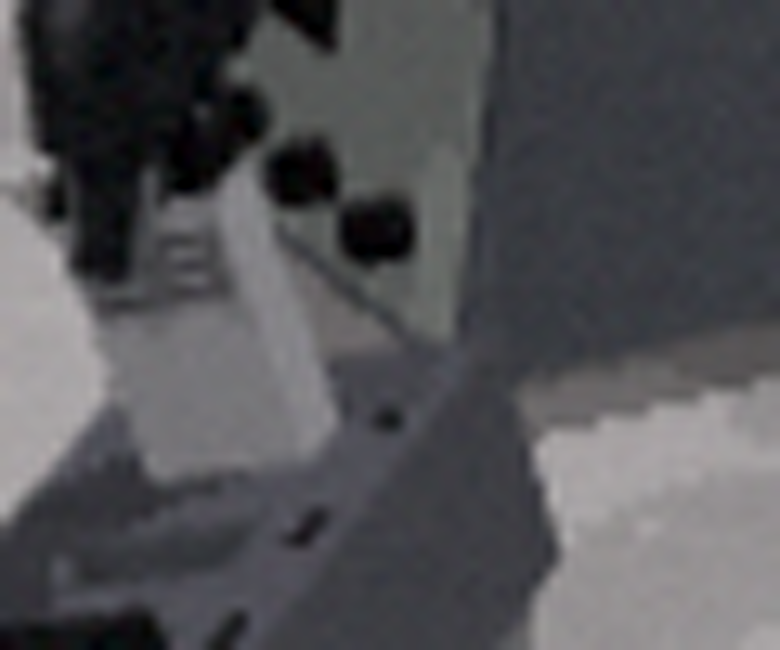

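Request:
send_rows(increments=[[0.1, 0, -0.0018, 0.0017, 0], [0.1, 0, -0.0018, 0.0017, 0], [0.1, 0, -0.0016, 0.002, 0], [0.1, 0, -0.0008, 0.002, 0], [0.1, 0, 0, 0, 0]], squeeze=35)

```text
clock: 12.05
position: [0.6056, 0.266, 0.1289]
ee_rot: [0.002, 0.728, -0.686, -0.002]
contact_force: [-6.7, -0.4, -0.4]
width: 0.0257
```

```bash
python3 - <<'E'
from h import *
fb()
E
```

```text
t 12.05 grip block [-0.0031  0.0936  0.0631] foot z -0.0199 F block [-6.4 -0.   2.2] w 0.0257
```

Request:
send_rows(increments=[[0.1, 0, -0.0009, 0.0018, 0], [0.1, 0, -0.0009, 0.0018, 0], [0.1, 0, -0.0009, 0.0018, 0], [0.1, 0, -0.0009, 0.0018, 0], [0.1, 0, 0, 0, 0]])

```text
clock: 12.68
position: [0.6088, 0.2662, 0.1217]
ee_rot: [0.002, 0.728, -0.686, -0.002]
contact_force: [-8.4, 0.0, -0.0]
width: 0.0255
```

```bash
python3 - <<'E'
from h import *
fb()
E
```

```text
t 12.675 grip block [-0.003   0.0936  0.0552] foot z -0.0278 F block [-7.7  0.5  3.2] w 0.0255
```

Request:
send_rows(increments=[[0.1, 0, -0.0009, 0.0018, 0], [0.1, 0, -0.0009, 0.0018, 0], [0.1, 0, -0.0009, 0.0018, 0], [0.1, 0, -0.0009, 0.0018, 0], [0.1, 0, 0, 0, 0]])

```text
clock: 13.3
position: [0.612, 0.2664, 0.1144]
ee_rot: [0.002, 0.728, -0.686, -0.002]
contact_force: [-7.3, 1.4, 0.7]
width: 0.0257
```

```bash
python3 - <<'E'
from h import *
fb()
zoom('scene',(376,118,60,50),13,'pics/o.png')
E
```

```text
t 13.3 grip block [-0.0029  0.0936  0.0472] foot z -0.0358 F block [-6.4  1.9  3.4] w 0.0257
```

View pics/o.png

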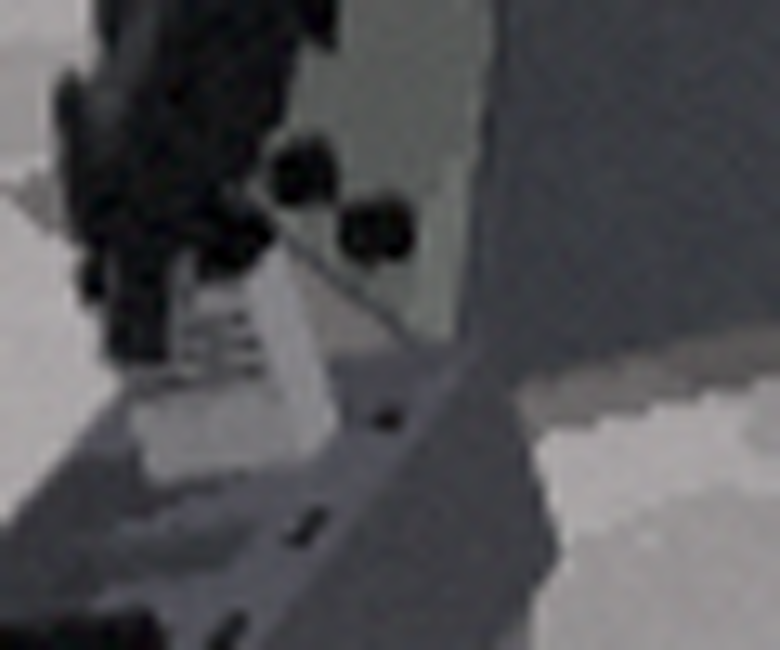

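Request:
send_rows(increments=[[0.1, 0, -0.0006, 0.0018, 0], [0.1, 0, -0.0006, 0.0018, 0], [0.1, 0, -0.0006, 0.0018, 0], [0.1, 0, -0.0006, 0.0018, 0]])

```text
clock: 13.85
position: [0.6148, 0.2666, 0.1077]
ee_rot: [0.002, 0.728, -0.686, -0.002]
contact_force: [-7.4, 1.4, 2.3]
width: 0.0253
```

```bash
python3 - <<'E'
from h import *
fb()
E
```

```text
t 13.85 grip block [-0.0028  0.0936  0.04  ] foot z -0.043 F block [-5.8  1.8  4.9] w 0.0253
```

Request:
send_rows(increments=[[0.1, 0, -0.0006, 0.0014, 0], [0.1, 0, -0.0006, 0.0014, 0], [0.1, 0, 0, 0, 0]])

```text
clock: 14.22
position: [0.6162, 0.2667, 0.1045]
ee_rot: [0.002, 0.728, -0.686, -0.002]
contact_force: [-7.5, 1.1, -0.2]
width: 0.0256
```

```bash
python3 - <<'E'
from h import *
fb()
E
```

```text
t 14.225 grip block [-0.0028  0.0936  0.0365] foot z -0.0465 F block [-6.9  1.5  2.7] w 0.0256
```

Request:
send_rows(increments=[[0.1, 0, -0.0006, 0.0014, 0], [0.1, 0, -0.0006, 0.0014, 0], [0.1, 0, -0.0006, 0.0014, 0]])

```text
clock: 14.6
position: [0.6181, 0.2668, 0.1024]
ee_rot: [0.001, 0.728, -0.686, -0.002]
contact_force: [-12.1, -0.7, 13.7]
width: 0.0257
```

```bash
python3 - <<'E'
from h import *
fb()
E
```

```text
t 14.6 grip block [-0.0019  0.0937  0.0338] foot z -0.0492 F block [-5.9 -0.  17.3] w 0.0257
```

Request:
send_rows(increments=[[0.1, 0, -0.0006, 0.0014, 0], [0.1, 0, -0.0006, 0.0014, 0], [0.1, 0, 0, 0, 0]])

```text
clock: 14.98
position: [0.6188, 0.267, 0.1025]
ee_rot: [0.001, 0.728, -0.686, -0.002]
contact_force: [-15.0, -0.8, 20.5]
width: 0.0259
```

```bash
python3 - <<'E'
from h import *
fb()
zoom('scene',(376,118,60,50),13,'pics/p.png')
E
```

```text
t 14.975 grip block [-0.0013  0.0938  0.0336] foot z -0.0494 F block [-5.9  0.1 24.7] w 0.0259
```

View pics/p.png

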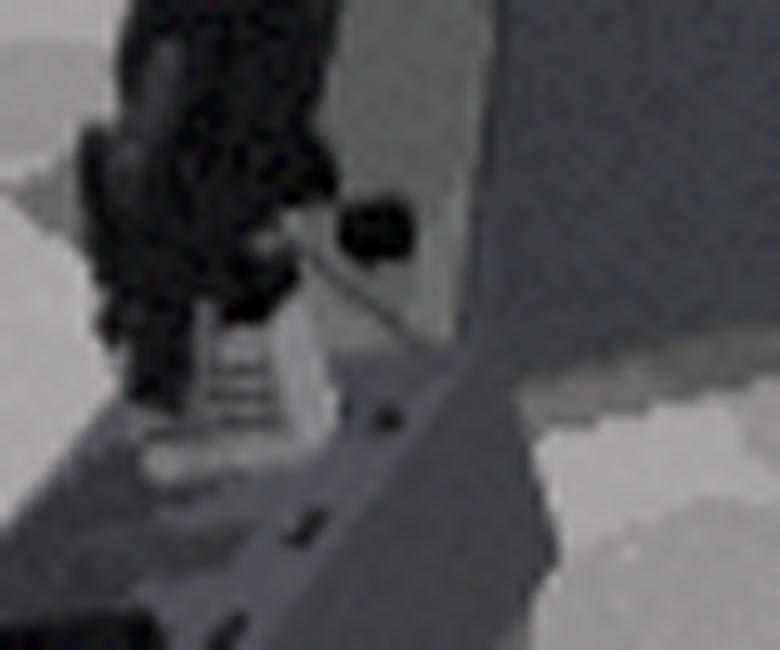

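Request:
send_rows(increments=[[0.55, 0, 0.0005, -0.001, 0], [0.55, 0, 0, 0, 0], [0.55, 0, 0, 0, 0], [0.55, 0, 0, 0, 0]])

```text
clock: 15.52
position: [0.6217, 0.2663, 0.0982]
ee_rot: [-0.0, 0.728, -0.686, 0.0]
contact_force: [0.3, -0.1, -0.2]
width: 0.0466
```

Request:
send_rows(increments=[[0.55, 0, 0, -0.02, 0], [0.55, 0, 0, -0.04, 0], [0.55, 0, 0, -0.05, 0], [0.55, 0, 0, 0, 0]])

```text
clock: 16.02
position: [0.6242, 0.2673, 0.2136]
ee_rot: [-0.004, 0.728, -0.686, 0.003]
contact_force: [-0.6, 0.6, 0.1]
width: 0.0469
```

```bash
python3 - <<'E'
from h import *
fb()
go([.655,-.1695,.20],np.deg2rad(18.4-90))
zoom('scene',(376,100,70,60),11,'pics/q.png')
E
```

```text
t 16.025 grip block [0.047  0.0938 0.1338] foot z 0.0508 F block [-0.5  0.7  0.4] w 0.0469
t 16.025 pos [0.6242 0.2673 0.2136] yaw -1.511 tilt [ 0.01   0.003 -1.   ] F [-0.6  0.6  0.1] w 0.0469
 tool shift [ 0.4379 -0.0046  0.0126] n>= 8.0
 turn -0.2614
 shift after turn [0.4242 0.1086 0.0136]
```

View pics/q.png

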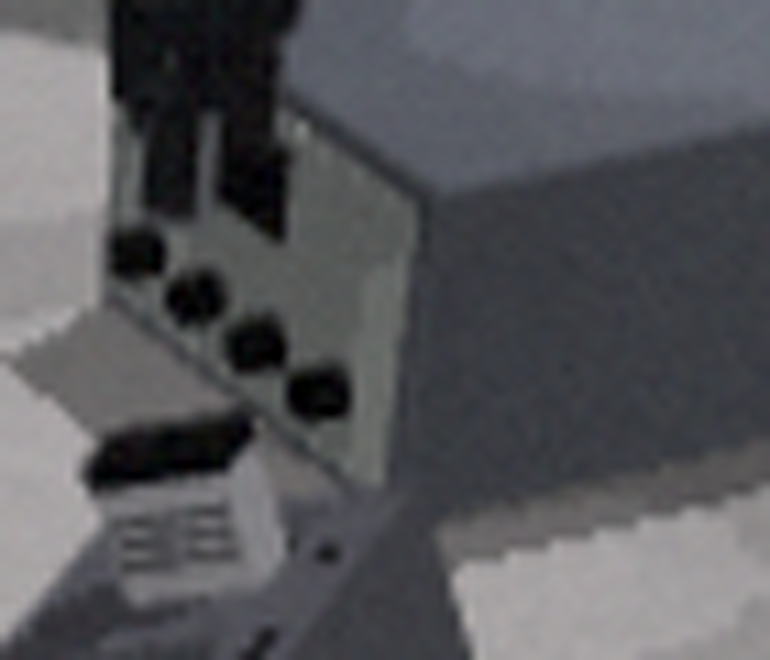

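Request:
send_rows(increments=[[0.6, 0.03, 0, 0, 0], [0.6, 0.054, 0, 0, 0], [0.6, 0.059, 0, 0, 0], [0.6, 0.059, 0, 0, 0], [0.6, 0.059, 0, 0, 0], [0.6, 0.059, -0.002, 0, 0], [0.6, 0.059, -0.002, 0, 0], [0.6, 0.056, -0.001, 0, 0]], squeeze=25)

```text
clock: 17.08
position: [0.6515, -0.1693, 0.2064]
ee_rot: [0.001, 0.728, -0.686, -0.001]
contact_force: [0.7, 0.2, 0.3]
width: 0.0513
```

Request:
send_rows(increments=[[0.6, 0, 0, 0, -0.12], [0.6, 0, 0, 0, -0.12], [0.6, 0, 0, 0, 0], [0.6, 0, 0, 0, 0]])

```text
clock: 17.58
position: [0.6519, -0.1672, 0.2075]
ee_rot: [0.0, 0.804, -0.594, -0.001]
contact_force: [0.4, -0.1, -0.4]
width: 0.0512
```

```bash
python3 - <<'E'
from h import *
go([.655,-.1695,.088],np.deg2rad(17-90))
zoom('scene',(270,140,110,90),7,'pics/r.png')
E
```

```text
t 17.575 pos [ 0.6519 -0.1672  0.2075] yaw -1.2724 tilt [-0.002  0.001 -1.   ] F [ 0.4 -0.1 -0.4] w 0.0512
 tool shift [ 0.0033 -0.0025  0.1195] n>= 2.0
 turn 0.0017
 shift after turn [ 0.0031 -0.0023  0.1195]
```

View pics/r.png

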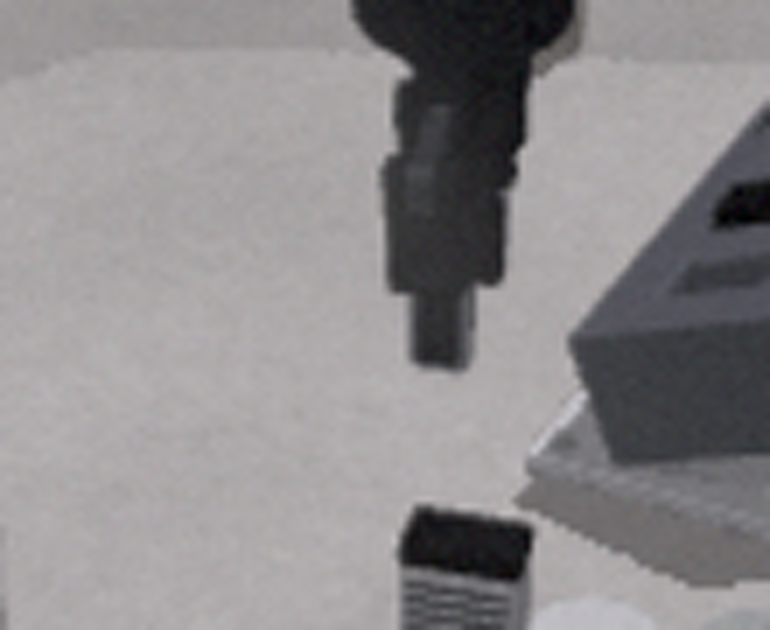

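Request:
send_rows(increments=[[0.6, 0.003, -0.002, 0.03, 0], [0.6, 0, 0, 0.045, 0], [0.6, 0, 0, 0.03, 0], [0.6, 0, 0, 0.015, 0], [0.6, 0, 0, 0, 0]])

```text
clock: 18.25
position: [0.6547, -0.1694, 0.0878]
ee_rot: [0.0, 0.805, -0.594, -0.001]
contact_force: [-0.0, 0.2, -0.3]
width: 0.0513
```

```bash
python3 - <<'E'
from h import *
go([.655,-.1695,.088],np.deg2rad(17-90))
zoom('scene',(310,180,60,75),8,'pics/s.png')
E
```

```text
t 18.25 pos [ 0.6547 -0.1694  0.0878] yaw -1.2711 tilt [-0.002  0.001 -1.   ] F [-0.   0.2 -0.3] w 0.0513
 tool shift [ 0.0002 -0.0003 -0.0002] n>= 1.0
 turn 0.003
 shift after turn [ 0.0002 -0.0003 -0.0002]
```

View pics/s.png

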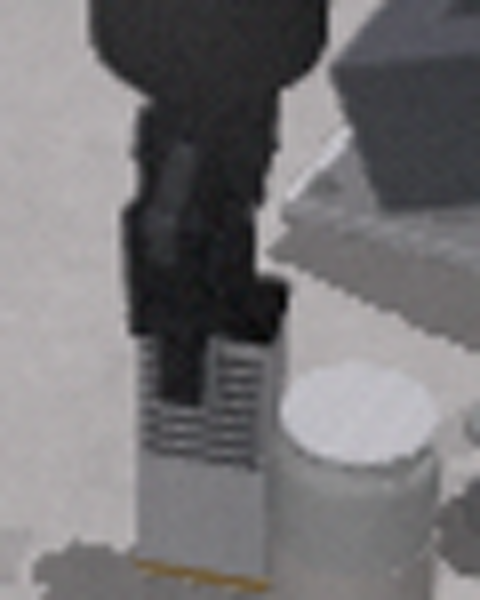

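Request:
send_rows(increments=[[0.2, 0, 0, 0, 0], [0.2, 0, 0, 0, 0], [0.2, 0, 0, 0, 0], [0.2, 0, 0, 0, 0]], squeeze=30)

```text
clock: 18.8
position: [0.6564, -0.1705, 0.0904]
ee_rot: [-0.0, 0.805, -0.594, 0.002]
contact_force: [0.7, -0.7, 6.0]
width: 0.0258
```

Request:
send_rows(increments=[[0.1, 0, 0, -0.03, 0], [0.1, 0, 0, -0.05, 0], [0.1, 0, 0, -0.05, 0], [0.1, 0, 0, -0.05, 0.12], [0.1, 0, 0, 0, 0.12], [0.1, 0, 0, 0, 0]])

```text
clock: 19.55
position: [0.6542, -0.1694, 0.2679]
ee_rot: [0.0, 0.728, -0.685, -0.001]
contact_force: [0.2, 0.1, -3.9]
width: 0.0256
```

```bash
python3 - <<'E'
from h import *
r=blk([.055,.031,0]);X=np.array([cy,sy,0]);st_=r+X*.060+[0,0,.025];print('jig',st_)
st_[2]=.265
go(st_,-1.5108)
E
```

```text
jig [0.74720035 0.21177974 0.13741801]
t 19.55 pos [ 0.6542 -0.1694  0.2679] yaw -1.5096 tilt [-0.002  0.001 -1.   ] F [ 0.2  0.1 -3.9] w 0.0256
 tool shift [-0.3747 -0.1161  0.0031] n>= 7.0
 turn 0.0012
 shift after turn [-0.3749 -0.1156  0.0029]
```

```bash
sed -i 's/^YAW=.*/YAW=.060; BC=np.array([.6368,.1741,.0902])/' h.py; python3 - <<'E'
from h import *
r=blk([.055,.115,0]);X=np.array([cy,sy,0])
for x in(.052,-.0037): print(r+X*x+[0,0,.049])
t=r+X*.052;t[2]=.265
go(t,-1.5108)
E
```

```text
[0.73237776 0.29504887 0.16061801]
[0.67677799 0.29170887 0.16061801]
t 19.55 pos [ 0.6542 -0.1694  0.2679] yaw -1.5096 tilt [-0.002  0.001 -1.   ] F [ 0.2  0.1 -3.9] w 0.0256
 tool shift [-0.4588 -0.1064  0.0032] n>= 8.0
 turn 0.0012
 shift after turn [-0.4589 -0.1058  0.0029]
```

Request:
send_rows(increments=[[0.1, -0.03, -0.007, 0, 0], [0.1, -0.056, -0.013, 0, 0], [0.1, -0.056, -0.013, 0, 0], [0.1, -0.056, -0.013, 0, 0], [0.1, -0.056, -0.013, 0, 0], [0.1, -0.056, -0.013, 0, 0], [0.1, -0.056, -0.013, 0, 0], [0.1, -0.056, -0.013, 0, 0]])

```text
clock: 20.55
position: [0.7268, 0.259, 0.2659]
ee_rot: [0.002, 0.729, -0.685, -0.001]
contact_force: [0.4, -1.0, -2.8]
width: 0.0258
```

Request:
send_rows(increments=[[0.1, -0.036, -0.008, 0, 0], [0.1, 0, 0, 0, 0], [0.1, 0, 0, 0.03, 0], [0.1, 0, 0, 0.03, 0], [0.1, 0, 0, 0.03, 0], [0.1, 0, 0, 0.014, 0], [0.1, 0, 0, 0, 0]], squeeze=20)

```text
clock: 21.42
position: [0.7326, 0.2927, 0.1626]
ee_rot: [0.002, 0.728, -0.686, -0.001]
contact_force: [0.3, 0.2, -3.2]
width: 0.0255
```

```bash
python3 - <<'E'
from h import *
go([.6768,.2917,.1606],-1.5108)
E
```

```text
t 21.425 pos [0.7326 0.2927 0.1626] yaw -1.511 tilt [-0.004 -0.001 -1.   ] F [ 0.3  0.2 -3.2] w 0.0255
 tool shift [-0.0023  0.0558  0.0022] n>= 1.0
 turn -0.0002
 shift after turn [-0.0023  0.0558  0.002 ]
```

Request:
send_rows(increments=[[0.1, 0, 0.005, 0, 0], [0.1, 0, 0.005, 0, 0], [0.1, 0, 0.005, 0, 0], [0.1, 0, 0.005, 0, 0], [0.1, 0, 0.005, 0, 0], [0.1, 0, 0.005, 0, 0]])

```text
clock: 22.18
position: [0.7043, 0.2921, 0.1659]
ee_rot: [-0.001, 0.728, -0.686, 0.001]
contact_force: [3.5, 0.3, 0.7]
width: 0.0255
```

Request:
send_rows(increments=[[0.1, 0, 0.004, 0, 0], [0.1, 0, 0.004, 0, 0], [0.1, 0, 0.004, 0, 0], [0.1, 0, 0.004, 0, 0]])

```text
clock: 22.68
position: [0.6871, 0.291, 0.164]
ee_rot: [0.0, 0.728, -0.686, -0.0]
contact_force: [3.6, 0.3, -1.5]
width: 0.0254
```

```bash
python3 - <<'E'
from h import *
go([.6768,.2917,.1606],-1.5108);fb(.1094)
zoom('scene',(370,90,80,75),8,'pics/t.png')
E
```

```text
t 22.675 pos [0.6871 0.291  0.164 ] yaw -1.5109 tilt [-0.001 -0.    -1.   ] F [ 3.6  0.3 -1.5] w 0.0254
 tool shift [-0.0013  0.0102  0.0034] n>= 1.0
 turn -0.0001
 shift after turn [-0.0013  0.0102  0.0034]
t 22.675 grip block [0.0888 0.1137 0.0632] foot z -0.0462 F block [ 2.7  0.1 -2.8] w 0.0254
```

View pics/t.png

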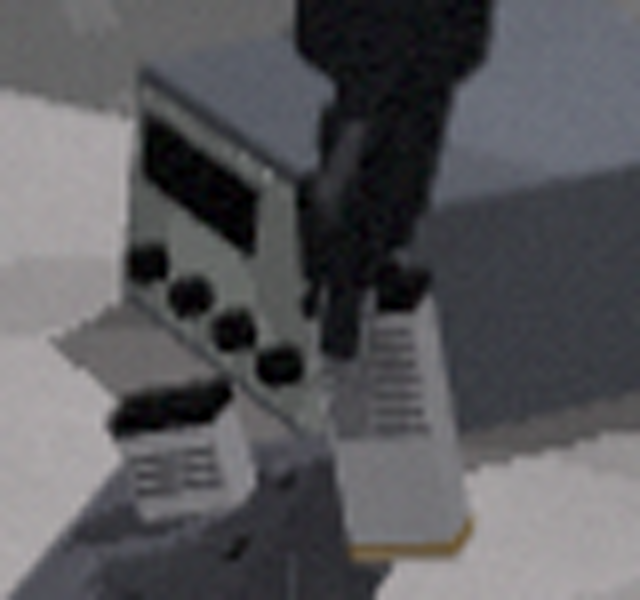

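Request:
send_rows(increments=[[0.1, 0, 0.003, 0, 0], [0.1, 0, 0.003, 0, 0], [0.1, 0, 0.002, 0, 0], [0.1, 0, 0.002, 0, 0], [0.1, 0, 0.001, 0, 0], [0.1, 0, 0, 0, 0]])

```text
clock: 23.48
position: [0.6766, 0.2902, 0.1647]
ee_rot: [0.0, 0.728, -0.686, 0.0]
contact_force: [3.7, -0.7, -2.7]
width: 0.0256
```

```bash
python3 - <<'E'
from h import *
fb(.1094)
zoom('scene',(400,110,50,60),12,'pics/u.png')
P=manip.get_state()['position']
for th in(.3,.4): 
  d=np.array([-np.sin(th)*cy,-np.sin(th)*sy,np.cos(th)]);q=proj('scene',np.array([P,P-d*.06]));v=q[1]-q[0];print(th,v[0]/v[1])
E
```

```text
t 23.475 grip block [0.0794 0.1135 0.0679] foot z -0.0415 F block [ 2.3 -0.9 -3.9] w 0.0256
0.3 0.19807011953769404
0.4 0.3032494424833895
```

View pics/u.png

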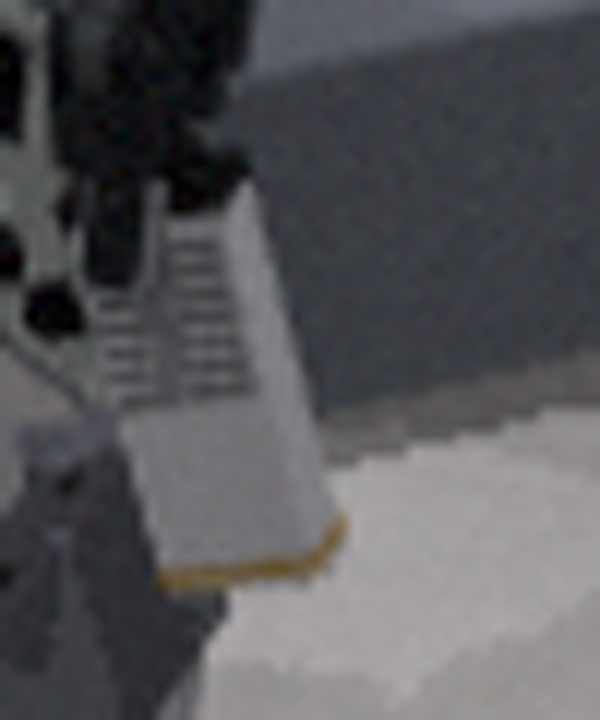

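Request:
send_rows(increments=[[0.1, 0, 0.001, 0, 0], [0.1, 0, 0.001, 0, 0], [0.1, 0, 0, 0, 0]])

```text
clock: 23.9
position: [0.6745, 0.2902, 0.1646]
ee_rot: [0.0, 0.728, -0.686, 0.0]
contact_force: [3.2, 0.4, -3.0]
width: 0.0256
```

```bash
python3 - <<'E'
from h import *
fb(.1094)
E
```

```text
t 23.9 grip block [0.0774 0.1136 0.0687] foot z -0.0407 F block [ 1.8  0.2 -4.1] w 0.0256
```

Request:
send_rows(increments=[[0.1, 0, 0.004, -0.01, 0], [0.1, 0, 0.008, -0.02, 0], [0.1, 0, 0.01, -0.022, 0], [0.1, 0.03, 0, 0, 0], [0.1, 0.03, 0.01, 0.004, 0], [0.1, 0.023, 0.02, 0.009, 0], [0.1, 0, 0.02, 0.008, 0], [0.1, 0, 0.02, 0.008, 0]], squeeze=30)

```text
clock: 24.9
position: [0.5852, 0.2016, 0.1891]
ee_rot: [0.0, 0.728, -0.686, -0.001]
contact_force: [0.3, 0.8, -3.6]
width: 0.0255
```

Request:
send_rows(increments=[[0.1, 0, 0, 0, 0], [0.1, 0, 0, 0, 0], [0.1, 0, 0, 0, 0], [0.1, 0, 0, 0, 0]])

```text
clock: 25.4
position: [0.5883, 0.202, 0.1878]
ee_rot: [-0.0, 0.728, -0.686, 0.0]
contact_force: [0.2, -0.3, -3.7]
width: 0.0257
```

```bash
python3 - <<'E'
from h import *
fb(.1094)
zoom('scene',(360,100,60,65),9,'pics/v.png')
P=manip.get_state()['position']
for th in(.3,.4): 
  d=np.array([-np.sin(th)*cy,-np.sin(th)*sy,np.cos(th)]);q=proj('scene',np.array([P,P-d*.06]));v=q[1]-q[0];print(th,v[0]/v[1])
E
```

```text
t 25.4 grip block [0.0023 0.0308 0.1255] foot z 0.0161 F block [-1.3 -0.3 -3.4] w 0.0257
0.3 0.2344207477625991
0.4 0.33549099670147786
```

View pics/v.png

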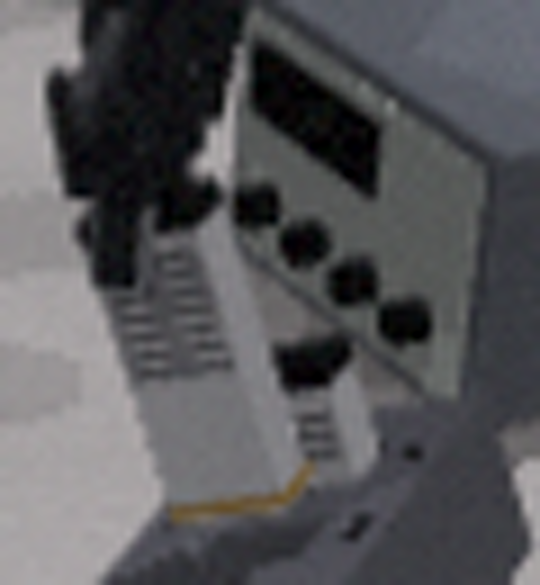

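Request:
send_rows(increments=[[0.1, 0, 0.002, 0.001, 0], [0.1, 0, -0.0014, 0.0033, 0], [0.1, 0, -0.0014, 0.0033, 0], [0.1, 0, -0.0014, 0.0033, 0], [0.1, 0, -0.0014, 0.0033, 0], [0.1, 0, -0.0008, 0.0018, 0], [0.1, 0, -0.0008, 0.0018, 0], [0.1, 0, 0, 0, 0]])

```text
clock: 26.45
position: [0.5929, 0.2022, 0.1696]
ee_rot: [0.0, 0.728, -0.686, -0.0]
contact_force: [-0.5, -0.6, -3.7]
width: 0.0257
```

```bash
python3 - <<'E'
from h import *
fb(.1094)
zoom('scene',(360,100,60,65),9,'pics/w.png')
E
```

```text
t 26.45 grip block [-0.0005  0.0306  0.1071] foot z -0.0023 F block [-1.9 -0.6 -3.2] w 0.0257
```

View pics/w.png

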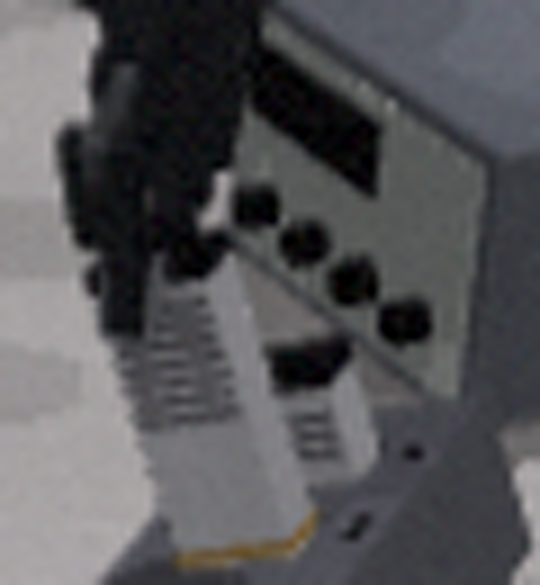

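Request:
send_rows(increments=[[0.1, 0, -0.0008, 0.0018, 0], [0.1, 0, -0.0008, 0.0018, 0], [0.1, 0, -0.0008, 0.0018, 0], [0.1, 0, -0.0008, 0.0018, 0], [0.1, 0, 0, 0, 0]])

```text
clock: 27.12
position: [0.596, 0.2023, 0.1623]
ee_rot: [0.0, 0.728, -0.686, -0.0]
contact_force: [0.7, -0.2, -3.1]
width: 0.0253
```

```bash
python3 - <<'E'
from h import *
fb(.1094)
zoom('scene',(360,100,60,65),9,'pics/x.png')
E
```

```text
t 27.125 grip block [-0.0004  0.0306  0.0991] foot z -0.0103 F block [-0.6 -0.3 -3.1] w 0.0253
```

View pics/x.png

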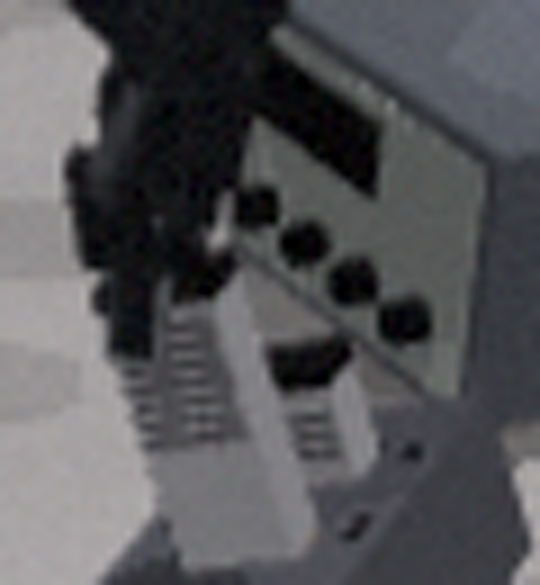

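Request:
send_rows(increments=[[0.1, 0, -0.0008, 0.0018, 0], [0.1, 0, -0.0008, 0.0018, 0], [0.1, 0, -0.0008, 0.0018, 0], [0.1, 0, -0.0008, 0.0018, 0], [0.1, 0, -0.0008, 0.0018, 0]], squeeze=40)

```text
clock: 27.8
position: [0.6, 0.2034, 0.154]
ee_rot: [-0.001, 0.728, -0.686, -0.0]
contact_force: [-1.5, 3.1, 1.1]
width: 0.0255
```

Request:
send_rows(increments=[[0.1, 0, -0.0008, 0.0018, 0], [0.1, 0, -0.0008, 0.0018, 0], [0.1, 0, -0.0008, 0.0018, 0], [0.1, 0, -0.0008, 0.0018, 0], [0.1, 0, -0.0008, 0.0018, 0]])

```text
clock: 28.42
position: [0.6041, 0.2032, 0.1444]
ee_rot: [-0.0, 0.728, -0.686, -0.0]
contact_force: [-1.0, 4.5, -0.7]
width: 0.0256
```

```bash
python3 - <<'E'
from h import *
fb(.1094)
E
```

```text
t 28.425 grip block [0.0001 0.031  0.0794] foot z -0.03 F block [-0.9  4.5 -0.4] w 0.0256
```

Request:
send_rows(increments=[[0.1, 0, -0.0008, 0.0018, 0], [0.1, 0, -0.0008, 0.0018, 0], [0.1, 0, -0.0008, 0.0018, 0], [0.1, 0, -0.0008, 0.0018, 0], [0.1, 0, -0.0008, 0.0018, 0], [0.1, 0, -0.0008, 0.0018, 0]])

```text
clock: 29.18
position: [0.6088, 0.2035, 0.1336]
ee_rot: [-0.0, 0.728, -0.686, -0.0]
contact_force: [-2.9, 5.0, -0.3]
width: 0.0254
```

```bash
python3 - <<'E'
from h import *
fb(.1094)
E
```

```text
t 29.175 grip block [0.0002 0.031  0.0677] foot z -0.0417 F block [-2.5  5.2  0.7] w 0.0254
```

Request:
send_rows(increments=[[0.1, 0, -0.0006, 0.0014, 0], [0.1, 0, -0.0006, 0.0014, 0], [0.1, 0, -0.0006, 0.0014, 0], [0.1, 0, 0, 0, 0]])

```text
clock: 29.68
position: [0.6107, 0.2035, 0.1291]
ee_rot: [-0.0, 0.728, -0.686, -0.0]
contact_force: [-0.0, 4.2, -3.0]
width: 0.0254
```

```bash
python3 - <<'E'
from h import *
fb(.1094)
E
```

```text
t 29.675 grip block [0.0001 0.031  0.0628] foot z -0.0466 F block [-1.   4.2 -2.8] w 0.0254
```

Request:
send_rows(increments=[[0.1, 0, -0.0006, 0.0014, 0], [0.1, 0, -0.0006, 0.0014, 0], [0.1, 0, 0, 0, 0]])

```text
clock: 30.05
position: [0.6115, 0.2036, 0.1268]
ee_rot: [0.0, 0.728, -0.686, -0.0]
contact_force: [-2.2, 5.6, 0.3]
width: 0.0253
```

```bash
python3 - <<'E'
from h import *
fb(.1094)
E
```

```text
t 30.05 grip block [0.     0.031  0.0604] foot z -0.049 F block [-1.6  5.7  1. ] w 0.0253
```

Request:
send_rows(increments=[[0.1, 0, -0.0006, 0.0014, 0], [0.1, 0, -0.0006, 0.0014, 0], [0.1, 0, 0, 0, 0]])

```text
clock: 30.42
position: [0.6115, 0.2037, 0.1267]
ee_rot: [0.0, 0.728, -0.686, -0.001]
contact_force: [-9.3, 4.1, 14.2]
width: 0.0258
```

```bash
python3 - <<'E'
from h import *
fb(.1094)
E
```

```text
t 30.425 grip block [-0.      0.0311  0.0603] foot z -0.0491 F block [-2.8  4.7 16.6] w 0.0258
```

Request:
send_rows(increments=[[0.1, 0, -0.0005, 0.001, 0], [0.1, 0, -0.0005, 0.001, 0], [0.1, 0, 0, 0, 0]])

```text
clock: 30.8
position: [0.6114, 0.2037, 0.1267]
ee_rot: [0.001, 0.728, -0.686, -0.001]
contact_force: [-14.1, 2.7, 23.5]
width: 0.0255
```

```bash
python3 - <<'E'
from h import *
fb(.1094)
zoom('scene',(360,100,60,65),9,'pics/y.png')
E
```

```text
t 30.8 grip block [-0.0001  0.0311  0.0603] foot z -0.0491 F block [-3.6  3.5 27.1] w 0.0255
```

View pics/y.png

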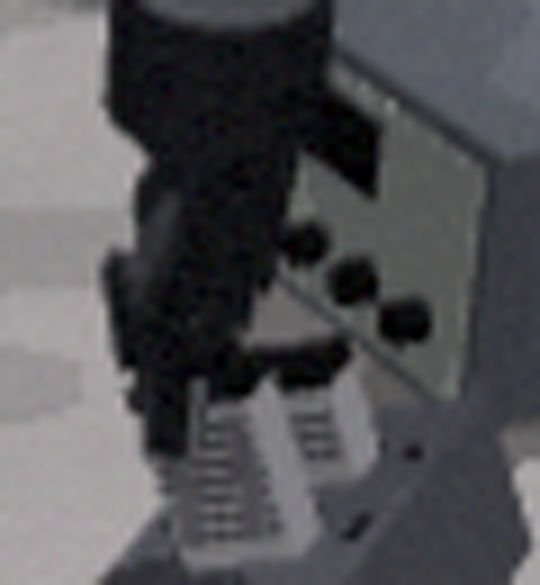

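Request:
send_rows(increments=[[0.55, 0, 0.0005, -0.001, 0], [0.55, 0, 0, 0, 0], [0.55, 0, 0, 0, 0], [0.55, 0, 0, 0, 0]])

```text
clock: 31.35
position: [0.6137, 0.2029, 0.1223]
ee_rot: [0.001, 0.728, -0.686, 0.0]
contact_force: [0.3, -0.5, 0.2]
width: 0.0468
```

Request:
send_rows(increments=[[0.55, 0, 0, -0.02, 0], [0.55, 0, 0, -0.04, 0], [0.55, 0, 0, -0.04, 0], [0.55, 0, 0, 0, 0]])

```text
clock: 31.85
position: [0.6159, 0.2037, 0.2267]
ee_rot: [-0.003, 0.728, -0.686, 0.002]
contact_force: [0.1, -0.4, -0.9]
width: 0.0468
```

```bash
python3 - <<'E'
from h import *
go([.504,-.298,.205],np.deg2rad(16.1-90))
zoom('scene',(360,100,80,75),9,'pics/z.png')
E
```

```text
t 31.85 pos [0.6159 0.2037 0.2267] yaw -1.511 tilt [ 0.008  0.001 -1.   ] F [ 0.1 -0.4 -0.9] w 0.0468
 tool shift [0.4941 0.1418 0.0203] n>= 9.0
 turn -0.2212
 shift after turn [0.451  0.2466 0.0217]
```

View pics/z.png

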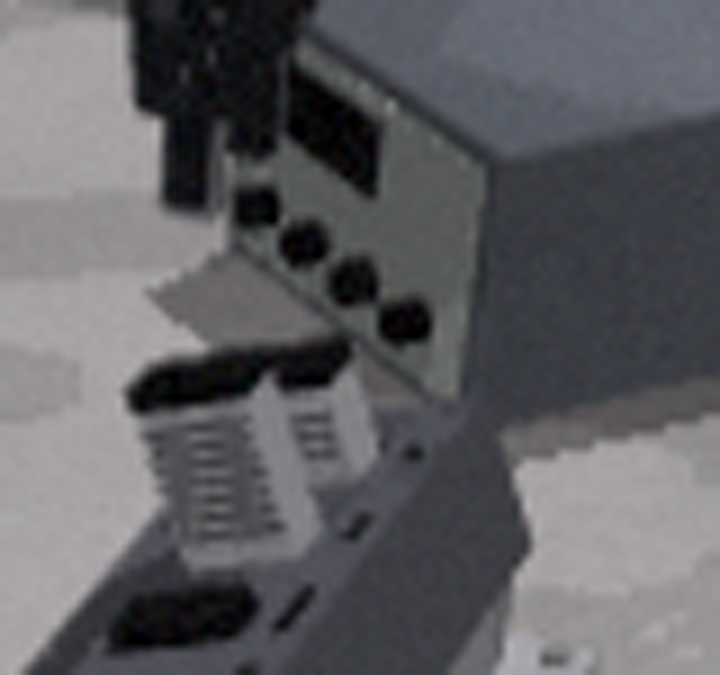

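Short and middle modules are home and parallel. Now the tall one.

Request:
send_rows(increments=[[0.6, 0.03, 0.009, 0, 0], [0.6, 0.057, 0.016, 0, 0], [0.6, 0.058, 0.017, 0, 0], [0.6, 0.058, 0.017, 0, 0], [0.6, 0.058, 0.017, 0, 0], [0.6, 0.058, 0.017, 0, 0], [0.6, 0.058, 0.017, 0, 0], [0.6, 0.058, 0.017, 0, 0]], squeeze=25)

```text
clock: 32.9
position: [0.5113, -0.2398, 0.2211]
ee_rot: [0.0, 0.728, -0.686, -0.001]
contact_force: [0.7, -0.1, 0.5]
width: 0.0514
```

Request:
send_rows(increments=[[0.6, 0.055, 0.013, 0, 0], [0.6, 0, 0, 0, -0.11], [0.6, 0, 0, 0, -0.11], [0.6, 0, 0, 0, 0], [0.6, 0, 0, 0, 0]])

```text
clock: 33.52
position: [0.5027, -0.2937, 0.222]
ee_rot: [0.0, 0.798, -0.602, -0.001]
contact_force: [-0.2, -0.3, -0.7]
width: 0.051
```

```bash
python3 - <<'E'
from h import *
go([.504,-.298,.113],np.deg2rad(16.1-90))
E
```

```text
t 33.525 pos [ 0.5027 -0.2937  0.222 ] yaw -1.2923 tilt [-0.002  0.001 -1.   ] F [-0.2 -0.3 -0.7] w 0.051
 tool shift [ 0.0046 -0.0002  0.109 ] n>= 2.0
 turn -0.0025
 shift after turn [ 0.0045 -0.      0.109 ]
```

Request:
send_rows(increments=[[0.6, 0.0045, 0, 0.02, 0], [0.6, 0, 0, 0.04, 0], [0.6, 0, 0, 0.03, 0], [0.6, 0, 0, 0.019, 0], [0.6, 0, 0, 0, 0]])

```text
clock: 34.15
position: [0.5033, -0.2972, 0.1122]
ee_rot: [0.0, 0.799, -0.602, -0.002]
contact_force: [0.4, -0.3, 0.2]
width: 0.0513
```

```bash
python3 - <<'E'
from h import *
go([.504,-.298,.113],np.deg2rad(16.1-90))
zoom('scene',(225,180,70,85),7,'pics/aa.png')
E
```

```text
t 34.15 pos [ 0.5033 -0.2972  0.1122] yaw -1.2913 tilt [-0.003  0.002 -1.   ] F [ 0.4 -0.3  0.2] w 0.0513
 tool shift [ 0.0009 -0.0004 -0.0008] n>= 1.0
 turn -0.0015
 shift after turn [ 0.0009 -0.0005 -0.0008]
```

View pics/aa.png

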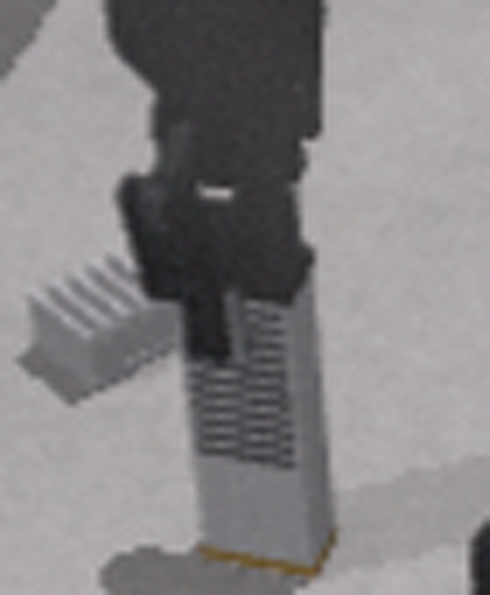

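Request:
send_rows(increments=[[0.2, 0, 0, 0, 0], [0.2, 0, 0, 0, 0], [0.2, 0, 0, 0, 0], [0.2, 0, 0, 0, 0]], squeeze=30)

```text
clock: 34.7
position: [0.5053, -0.2992, 0.1153]
ee_rot: [0.0, 0.799, -0.602, 0.002]
contact_force: [0.7, 0.1, 5.8]
width: 0.0256
```

Request:
send_rows(increments=[[0.1, 0, 0, -0.03, 0], [0.1, 0, 0, -0.05, 0], [0.1, 0, 0, -0.05, 0], [0.1, 0, 0, -0.05, 0.11], [0.1, 0, 0, -0.015, 0.11], [0.1, 0, 0, 0, 0]])

```text
clock: 35.45
position: [0.5042, -0.2981, 0.3093]
ee_rot: [-0.0, 0.728, -0.685, 0.0]
contact_force: [0.4, -0.0, -4.2]
width: 0.0261
```

```bash
python3 - <<'E'
from h import *
r=blk([.055,.115,0]);X=np.array([cy,sy,0])
for x in(.052,-.0138): print(r+X*x+[0,0,.0729])
t=r+X*.052;t[2]=.30
go(t,-1.5108)
E
```

```text
[0.73237776 0.29504887 0.18451801]
[0.66669617 0.29110324 0.18451801]
t 35.45 pos [ 0.5042 -0.2981  0.3093] yaw -1.5097 tilt [ 0. -0. -1.] F [ 0.4 -0.  -4.2] w 0.0261
 tool shift [-0.5781 -0.264   0.0093] n>= 11.0
 turn 0.0011
 shift after turn [-0.5784 -0.2633  0.0093]
```

Request:
send_rows(increments=[[0.1, -0.03, -0.014, 0, 0], [0.1, -0.05, -0.023, 0, 0], [0.1, -0.05, -0.023, 0, 0], [0.1, -0.05, -0.023, 0, 0], [0.1, -0.05, -0.023, 0, 0], [0.1, -0.05, -0.023, 0, 0], [0.1, -0.05, -0.023, 0, 0], [0.1, -0.05, -0.023, 0, 0]])

```text
clock: 36.45
position: [0.6555, 0.0931, 0.3058]
ee_rot: [0.002, 0.729, -0.685, -0.002]
contact_force: [0.7, -0.8, -2.9]
width: 0.0255
```

Request:
send_rows(increments=[[0.1, -0.05, -0.023, 0, 0], [0.1, -0.05, -0.023, 0, 0], [0.1, -0.05, -0.023, 0, 0], [0.1, -0.048, -0.02, 0, 0], [0.1, 0, 0, 0, 0], [0.1, 0, 0, 0, 0]])

```text
clock: 37.2
position: [0.7326, 0.2941, 0.3056]
ee_rot: [0.003, 0.728, -0.685, -0.001]
contact_force: [-1.0, -1.2, -2.9]
width: 0.0256
```

```bash
python3 - <<'E'
from h import *
go([.7324,.2950,.1845],-1.5108)
E
```

```text
t 37.2 pos [0.7326 0.2941 0.3056] yaw -1.5094 tilt [-0.005 -0.003 -1.   ] F [-1.  -1.2 -2.9] w 0.0256
 tool shift [-0.0012 -0.0006  0.1211] n>= 3.0
 turn 0.0014
 shift after turn [-9.000e-04  1.000e-04  1.211e-01]
```

Request:
send_rows(increments=[[0.1, 0, 0, 0.03, 0], [0.1, 0, 0, 0.04, 0], [0.1, 0, 0, 0.035, 0], [0.1, 0, 0, 0.016, 0], [0.1, 0, 0, 0, 0], [0.1, 0, 0, 0, 0]], squeeze=20)

```text
clock: 37.95
position: [0.7343, 0.2942, 0.1902]
ee_rot: [-0.001, 0.728, -0.686, 0.001]
contact_force: [0.5, -0.9, -3.1]
width: 0.0256
```

Request:
send_rows(increments=[[0.1, 0, 0.005, 0, 0], [0.1, 0, 0.005, 0, 0], [0.1, 0, 0.005, 0, 0], [0.1, 0, 0.005, 0, 0], [0.1, 0, 0.005, 0, 0], [0.1, 0, 0.005, 0, 0]])

```text
clock: 38.7
position: [0.7037, 0.2927, 0.1888]
ee_rot: [-0.001, 0.728, -0.686, 0.001]
contact_force: [3.5, 0.1, 0.4]
width: 0.0252
```

Request:
send_rows(increments=[[0.1, 0, 0.005, 0, 0], [0.1, 0, 0.005, 0, 0], [0.1, 0, 0.005, 0, 0], [0.1, 0, 0.004, 0, 0], [0.1, 0, 0.004, 0, 0]])

```text
clock: 39.33
position: [0.6799, 0.291, 0.1871]
ee_rot: [0.001, 0.728, -0.686, -0.0]
contact_force: [3.9, 0.6, -3.7]
width: 0.0256
```

```bash
python3 - <<'E'
from h import *
go([.6667,.2911,.1845],-1.5108);fb(.1343)
E
```

```text
t 39.325 pos [0.6799 0.291  0.1871] yaw -1.511 tilt [-0.001 -0.001 -1.   ] F [ 3.9  0.6 -3.7] w 0.0256
 tool shift [-0.0009  0.0131  0.0027] n>= 1.0
 turn -0.0002
 shift after turn [-0.0009  0.0131  0.0026]
t 39.325 grip block [0.0912 0.1141 0.0873] foot z -0.047 F block [ 2.2  0.4 -4.9] w 0.0256
```

Request:
send_rows(increments=[[0.1, 0, 0.004, 0, 0], [0.1, 0, 0.003, 0, 0], [0.1, 0, 0.003, 0, 0], [0.1, 0, 0.002, 0, 0], [0.1, 0, 0.001, 0, 0], [0.1, 0, 0, 0, 0], [0.1, 0, 0, 0, 0]])

```text
clock: 40.2
position: [0.6674, 0.2904, 0.1881]
ee_rot: [0.0, 0.728, -0.686, 0.0]
contact_force: [2.8, 0.7, -3.2]
width: 0.0256
```

```bash
python3 - <<'E'
from h import *
fb(.1343)
zoom('scene',(395,90,55,75),10,'pics/ab.png')
P=manip.get_state()['position']
for th in(.3,.4): 
  d=np.array([-np.sin(th)*cy,-np.sin(th)*sy,np.cos(th)]);q=proj('scene',np.array([P,P-d*.08]));v=q[1]-q[0];print(th,v[0]/v[1])
E
```

```text
t 40.2 grip block [0.0801 0.1142 0.093 ] foot z -0.0413 F block [ 1.4  0.5 -4.1] w 0.0256
0.3 0.19869343444411086
0.4 0.3031536770618802
```

View pics/ab.png

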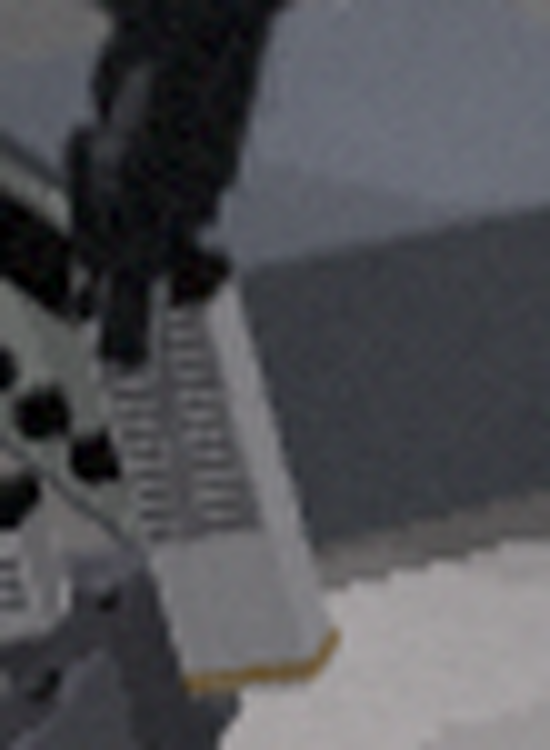

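Request:
send_rows(increments=[[0.1, 0, 0.001, 0, 0], [0.1, 0, 0.001, 0, 0], [0.1, 0, 0, 0, 0]])

```text
clock: 40.62
position: [0.6658, 0.2903, 0.188]
ee_rot: [-0.0, 0.728, -0.686, 0.0]
contact_force: [4.9, -0.2, -4.6]
width: 0.0256
```

Request:
send_rows(increments=[[0.1, 0, 0.004, -0.01, 0], [0.1, 0, 0.008, -0.02, 0], [0.1, 0, 0.01, -0.022, 0], [0.1, 0.03, 0, 0, 0], [0.1, 0.05, 0, 0, 0], [0.1, 0.05, 0, 0, 0], [0.1, 0.05, 0, 0, 0], [0.1, 0.027, 0, 0, 0]], squeeze=30)

```text
clock: 41.62
position: [0.6537, 0.0803, 0.2417]
ee_rot: [0.001, 0.727, -0.686, -0.001]
contact_force: [0.6, 0.1, -3.7]
width: 0.0254
```

Request:
send_rows(increments=[[0.1, 0, 0.015, 0.006, 0], [0.1, 0, 0.02, 0.009, 0], [0.1, 0, 0.02, 0.008, 0], [0.1, 0, 0.012, 0.005, 0], [0.1, 0, 0, 0, 0], [0.1, 0, 0, 0, 0], [0.1, 0, 0, 0, 0]])

```text
clock: 42.5
position: [0.5898, 0.0784, 0.2123]
ee_rot: [-0.0, 0.728, -0.686, 0.0]
contact_force: [0.3, -0.1, -3.5]
width: 0.0257
```

```bash
python3 - <<'E'
from h import *
fb(.1343)
zoom('scene',(340,100,70,85),8,'pics/ac.png')
P=manip.get_state()['position']
for th in(.3,.4): 
  d=np.array([-np.sin(th)*cy,-np.sin(th)*sy,np.cos(th)]);q=proj('scene',np.array([P,P-d*.08]));v=q[1]-q[0];print(th,v[0]/v[1])
E
```

```text
t 42.5 grip block [ 0.0065 -0.0927  0.1505] foot z 0.0162 F block [-1.1 -0.1 -3.4] w 0.0257
0.3 0.254020678430982
0.4 0.3536903712941356
```

View pics/ac.png

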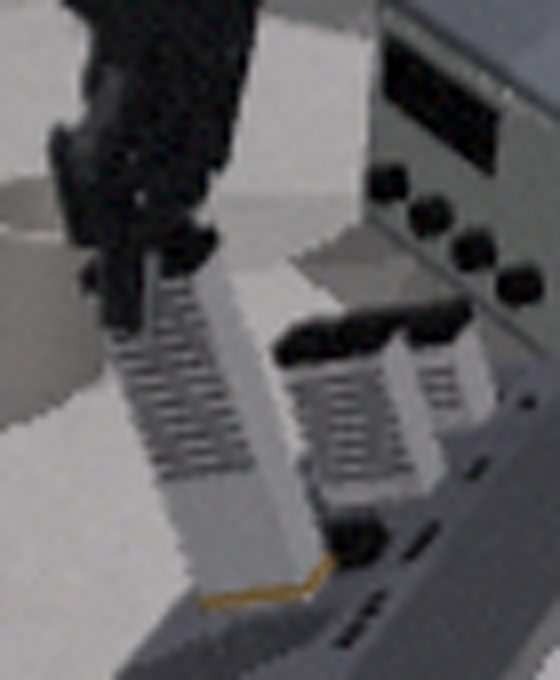

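Request:
send_rows(increments=[[0.1, 0, 0.003, 0.001, 0], [0.1, 0, 0.003, 0.0015, 0], [0.1, 0, -0.0014, 0.0033, 0], [0.1, 0, -0.0014, 0.0033, 0], [0.1, 0, -0.0014, 0.0033, 0], [0.1, 0, -0.0008, 0.0018, 0], [0.1, 0, -0.0008, 0.0018, 0], [0.1, 0, 0, 0, 0]])

```text
clock: 43.55
position: [0.5888, 0.0783, 0.1958]
ee_rot: [0.0, 0.728, -0.686, -0.0]
contact_force: [-0.7, -0.7, -3.0]
width: 0.0254
```

```bash
python3 - <<'E'
from h import *
fb(.1343)
zoom('scene',(340,100,70,85),8,'pics/ad.png')
E
```

```text
t 43.55 grip block [-0.0009 -0.0927  0.1357] foot z 0.0014 F block [-1.9 -0.6 -2.5] w 0.0254
```

View pics/ad.png

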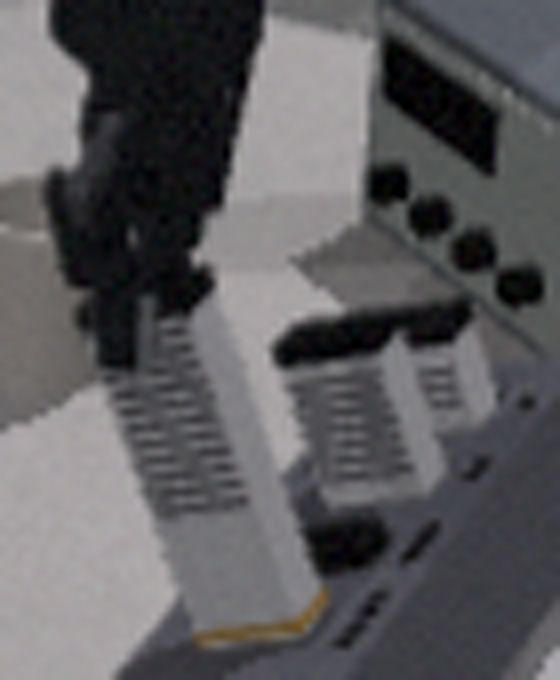

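Request:
send_rows(increments=[[0.1, 0, -0.0017, 0.0014, 0], [0.1, 0, -0.0008, 0.0018, 0], [0.1, 0, -0.0008, 0.0018, 0], [0.1, 0, -0.0008, 0.0018, 0], [0.1, 0, 0, 0, 0]])

```text
clock: 44.22
position: [0.5928, 0.0786, 0.1889]
ee_rot: [0.0, 0.728, -0.686, -0.0]
contact_force: [-0.5, 0.1, -3.3]
width: 0.0252
```

```bash
python3 - <<'E'
from h import *
fb(.1343)
zoom('scene',(340,100,70,85),8,'pics/ae.png')
E
```

```text
t 44.225 grip block [ 1.000e-04 -9.270e-02  1.278e-01] foot z -0.0065 F block [-1.7  0.2 -2.8] w 0.0252
```

View pics/ae.png

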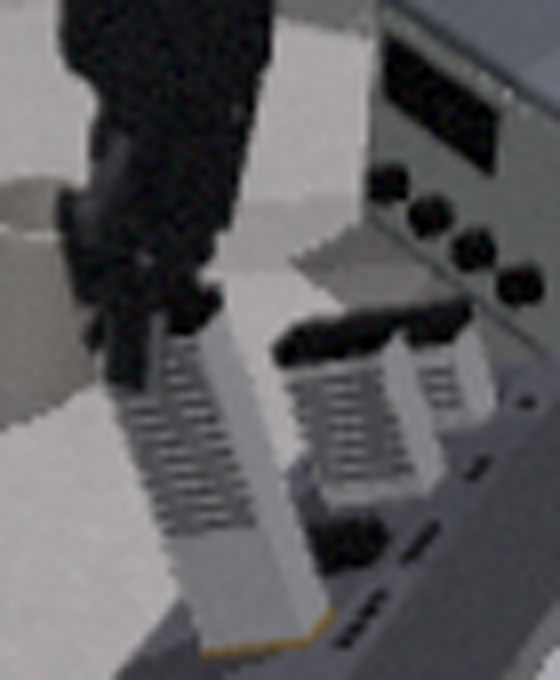

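Entering without resistance; carry on down.

Request:
send_rows(increments=[[0.1, 0, -0.0008, 0.0018, 0], [0.1, 0, -0.0008, 0.0018, 0], [0.1, 0, -0.0008, 0.0018, 0], [0.1, 0, -0.0008, 0.0018, 0]], squeeze=40)

```text
clock: 44.78
position: [0.5961, 0.0788, 0.1818]
ee_rot: [0.0, 0.728, -0.686, -0.0]
contact_force: [-0.3, 0.4, -2.3]
width: 0.0255
```

```bash
python3 - <<'E'
from h import *
fb(.1343)
E
```

```text
t 44.775 grip block [ 0.0004 -0.0927  0.1199] foot z -0.0144 F block [-1.2  0.4 -2. ] w 0.0255
```

Request:
send_rows(increments=[[0.1, 0, -0.0008, 0.0018, 0], [0.1, 0, -0.0008, 0.0018, 0], [0.1, 0, -0.0008, 0.0018, 0], [0.1, 0, -0.0008, 0.0018, 0], [0.1, 0, -0.0008, 0.0018, 0], [0.1, 0, -0.0008, 0.0018, 0]])

```text
clock: 45.52
position: [0.6008, 0.0793, 0.171]
ee_rot: [-0.0, 0.728, -0.686, -0.0]
contact_force: [-2.1, 0.9, 0.2]
width: 0.0254
```

```bash
python3 - <<'E'
from h import *
fb(.1343)
E
```

```text
t 45.525 grip block [ 0.0005 -0.0925  0.1081] foot z -0.0262 F block [-1.8  1.   1. ] w 0.0254
```

Request:
send_rows(increments=[[0.1, 0, -0.0008, 0.0018, 0], [0.1, 0, -0.0008, 0.0018, 0], [0.1, 0, -0.0008, 0.0018, 0], [0.1, 0, -0.0008, 0.0018, 0]])

```text
clock: 46.02
position: [0.6039, 0.0794, 0.1638]
ee_rot: [0.0, 0.728, -0.686, -0.0]
contact_force: [-2.1, 3.1, 0.3]
width: 0.0254
```

Request:
send_rows(increments=[[0.1, 0, -0.0008, 0.0018, 0], [0.1, 0, -0.0008, 0.0018, 0], [0.1, 0, -0.0008, 0.0018, 0], [0.1, 0, -0.0008, 0.0018, 0]])

```text
clock: 46.52
position: [0.6071, 0.0796, 0.1566]
ee_rot: [0.0, 0.728, -0.686, -0.0]
contact_force: [-3.2, 4.1, 0.2]
width: 0.0257
```

```bash
python3 - <<'E'
from h import *
fb(.1343)
E
```

```text
t 46.525 grip block [ 0.0007 -0.0926  0.0924] foot z -0.0419 F block [-2.6  4.3  1.4] w 0.0257
```

Request:
send_rows(increments=[[0.1, 0, -0.0006, 0.0014, 0], [0.1, 0, -0.0006, 0.0014, 0], [0.1, 0, -0.0006, 0.0014, 0], [0.1, 0, 0, 0, 0]])

```text
clock: 47.02
position: [0.609, 0.0796, 0.1522]
ee_rot: [0.0, 0.728, -0.686, -0.0]
contact_force: [-1.4, 3.2, -2.3]
width: 0.0253
```

```bash
python3 - <<'E'
from h import *
fb(.1343)
E
```

```text
t 47.025 grip block [ 0.0008 -0.0926  0.0876] foot z -0.0467 F block [-2.   3.3 -1.7] w 0.0253
```

Request:
send_rows(increments=[[0.1, 0, -0.0006, 0.0014, 0], [0.1, 0, -0.0006, 0.0014, 0], [0.1, 0, 0, 0, 0]])

```text
clock: 47.4
position: [0.6099, 0.0797, 0.1505]
ee_rot: [0.0, 0.728, -0.686, -0.0]
contact_force: [-3.9, 3.1, 3.3]
width: 0.0249
```

Request:
send_rows(increments=[[0.1, 0, -0.0006, 0.0014, 0], [0.1, 0, -0.0006, 0.0014, 0], [0.1, 0, 0, 0, 0]])

```text
clock: 47.78
position: [0.6103, 0.0797, 0.1505]
ee_rot: [0.0, 0.728, -0.686, 0.0]
contact_force: [-10.1, 2.3, 16.9]
width: 0.0254
```

```bash
python3 - <<'E'
from h import *
fb(.1343)
E
```

```text
t 47.775 grip block [ 0.0013 -0.0927  0.0855] foot z -0.0488 F block [-2.6  2.9 19.5] w 0.0254
```

Request:
send_rows(increments=[[0.1, 0, -0.0005, 0.001, 0], [0.1, 0, -0.0003, 0.0008, 0], [0.1, 0, 0, 0, 0]])

```text
clock: 48.15
position: [0.6103, 0.0797, 0.1505]
ee_rot: [0.0, 0.728, -0.686, -0.0]
contact_force: [-15.0, 2.4, 25.8]
width: 0.0253
```

```bash
python3 - <<'E'
from h import *
fb(.1343)
zoom('scene',(340,100,70,85),8,'pics/af.png')
E
```

```text
t 48.15 grip block [ 0.0013 -0.0926  0.0855] foot z -0.0488 F block [-3.6  3.3 29.5] w 0.0253
```

View pics/af.png

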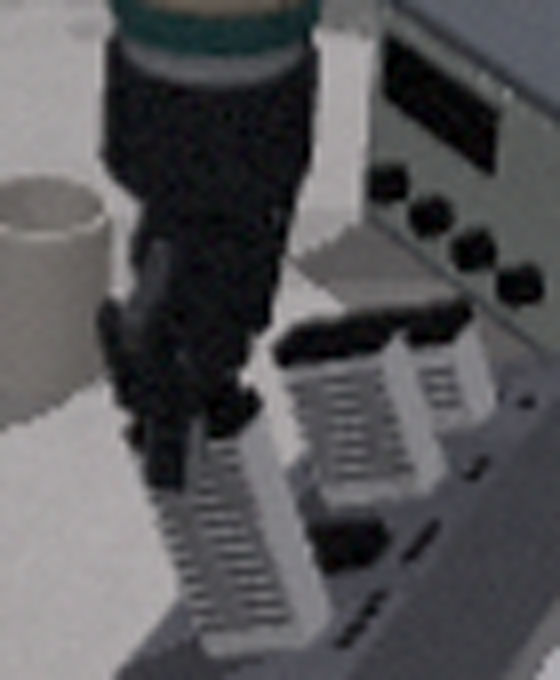

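Force rises to about 30 N with no further travel, so the module is home. Release and retreat.

Request:
send_rows(increments=[[0.6, 0, 0.0005, -0.001, 0], [0.6, 0, 0, 0, 0], [0.6, 0, 0, 0, 0], [0.6, 0, 0, 0, 0]])

```text
clock: 48.7
position: [0.6121, 0.0793, 0.1457]
ee_rot: [0.0, 0.728, -0.686, 0.0]
contact_force: [-0.8, -0.5, 0.1]
width: 0.0514
```

Request:
send_rows(increments=[[0.6, 0, 0, -0.02, 0], [0.6, 0, 0, -0.04, 0], [0.6, 0, 0, -0.04, 0], [0.6, 0, 0.04, -0.02, 0], [0.6, 0.03, 0.05, 0, 0], [0.6, 0.03, 0.05, 0, 0], [0.6, 0.03, 0.05, 0, 0], [0.6, 0, 0, 0, 0]])

```text
clock: 49.7
position: [0.4243, -0.0228, 0.2662]
ee_rot: [0.001, 0.727, -0.687, -0.0]
contact_force: [0.3, 0.4, -0.0]
width: 0.0513
```

```bash
python3 - <<'E'
from h import *
s=manip.get_image('scene');t=manip.get_image('top')
zoom('scene',(335,110,110,95),7,'pics/ag.png',s)
cv2.imwrite('pics/top_end.png',t[:,:,::-1])
zoom('top',(195,110,120,100),6,'pics/ah.png',t)
s0=cv2.imread('pics/top0.png')[:,:,::-1]
go([.5,0,.3])
E
```

```text
t 49.8 pos [ 0.4279 -0.0218  0.2665] yaw -1.5123 tilt [ 0.002 -0.    -1.   ] F [ 0.3 -0.6  0. ] w 0.0515
 tool shift [-0.0175 -0.0733 -0.0333] n>= 2.0
```

View pics/ag.png

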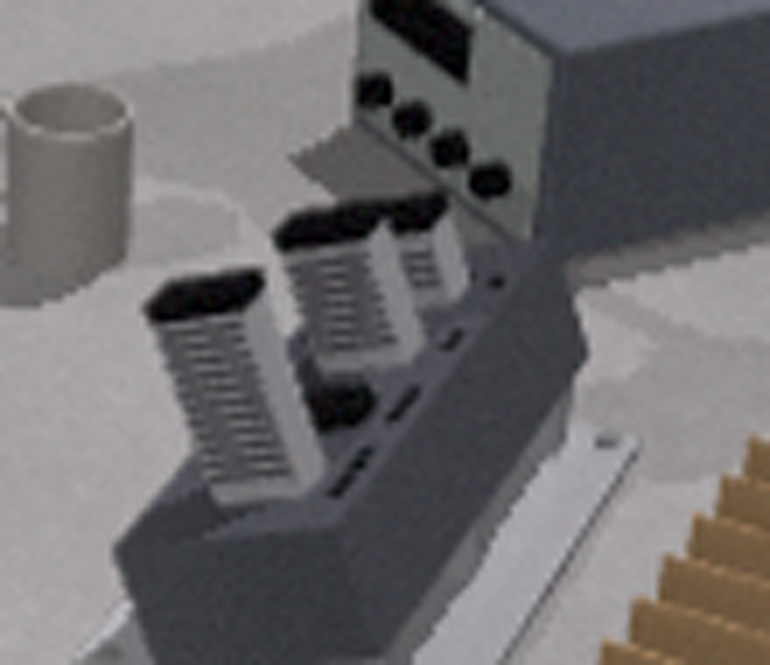

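View pics/top_end.png

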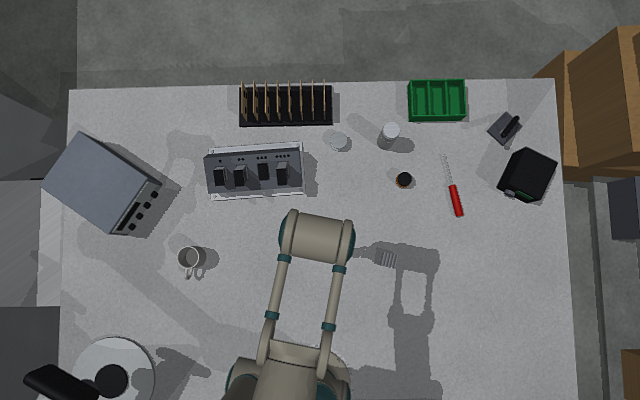

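```bash
python3 - <<'E'
from h import *
im=cv2.imread('pics/top_end.png')
k,L,st_,ce=cv2.connectedComponentsWithStats((im.max(2)<45).astype('uint8'),connectivity=4)
for p,h in((1,.045),(2,.07),(4,.095)):
    q=proj('top',blk([0,PY[p],h]))[0];l=L[int(round(q[1])),int(round(q[0]))];print(p,q.round(1),'mask',ce[l].round(1),st_[l])
manip.sign_off()
E
```

```text
1 [219.3 178.8] mask [218.9 177.6] [213 170  13  16 163]
2 [239.3 179.2] mask [239.3 177.4] [233 170  15  17 187]
4 [282.1 177.7] mask [281.7 176.2] [276 168  13  18 167]
the job is handed in; nothing more can be done
```

All three modules are in their pockets: shortest in 1, middle in 2, tallest in 4, loaded in that order and handed in at about 50 s. The sign-off gives no verdict.

**How it was done:** The moves could not tilt the tool, so I could not grip over the 46 mm side as suggested. I gripped each module over its 26 mm faces and pulled its foot against the block's rear edge until it swung to about 0.4 rad in the pads. Then I pushed it down the pocket axis at no more than about 16 mm/s.

**Checks at the floor:** Each module stopped at an estimated 49 mm depth and the force then rose, with no further travel for the middle and tallest ones. Readings taken between moves peaked at about 25 to 30 N, well under the 110 N limit.

**Last pictures:**
- The three modules stand parallel in the right pockets.
- The centres of the black tops lie within 2 pixels (about 5 mm) of where fully home modules should appear.
- The bystanders look unmoved. The arm was clear, with no measurable force.

**What disagreed:**
- The scene camera's calibration sat about 1.6 pixels (roughly 5 mm) off the top camera's over the rack. I used the top view and the felt contacts for position, and the scene view only for angles.
- The rack position I first measured was about 2 mm off up the slope. I corrected it after the first module.
- The first module was tipped about 0.03 rad too far and straightened itself in the pocket, with about 6 to 8 N of side force.

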